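# Fit the tile cutter's stop rod and set its clamp screw to a sliding fit

### The arm

A 7-joint arm with a two-finger parallel gripper is mounted at the origin on the work surface. World frame = base frame: x ahead of the robot, y to its left, z up, the work surface at z = 0. Lengths are in m, angles in rad, forces in N, time in s.
With the tool pointing down it reaches from about 0.4 to 0.875 m from the base axis. Payload 19.3 kg.
Tool frame: the origin (TCP) lies at the very end of the fingers, on their centre line; the grasp point (between the pads) lies 19 mm behind it; z points along the fingers, y is the direction in which the jaws open and shut (so a half turn about z gives the same grasp; the last joint's range is limited). The gripper opens to 85 mm and grips with 20 to 120 N. Pads are 22 mm wide; open, the fingers measure 114 mm over their backs; the gripper's body (76 mm by 85 mm) begins 54 mm behind the grasp point. The pads swing forward as they close: fully open they stand 13 mm farther back than shut.
Start: joints at [1.046, 0.521, -0.036, 1.599, 0.021, 1.021, -0.113], TCP at [0.275, -0.561, 0.207] pointing down, gripper open.
Joint ranges: [-2.91, 2.91], [-0.3, 2.13], [-1.5, 1.42], [0.17, 2.43], [-1.26, 4.41], [0.16, 1.93], [-2.52, 2.52]. Speed limits (rad/s): [1.89, 1.89, 2.39, 2.39, 3.01, 3.01, 3.01].

### API

Orientations are given as [roll, pitch, yaw] about the fixed x, y, z axes, in that order (R = Rz(yaw) Ry(pitch) Rx(roll)).
In Python, from workcell import bot, viewer gives the robot as it stands.
- The arm moves only by the shell command python3 -m creep 'ROWS' [FORCE]. ROWS is JSON, a list of rows, each an object of numbers: "rx", "ry", "rz": the turn, a rotation vector about the tool's x, y, z in degrees; "tx", "ty", "tz": the shift along the tool's x, y, z in mm; "hand": the closure, from -1 (fully open) to 1 (shut), so that 0 is half open. In form: [{"rx": .., "ry": .., "rz": .., "tx": .., "ty": .., "tz": .., "hand": ..}, ...]. A call has 1 to 8 rows; each row is the pose to reach, as a shift and turn from the pose commanded when the call began, along the tool's axes at that moment; what a row does not reach only later rows make up. A row lasts 1/10 s, in which the tool goes at most 50 mm and 8.59 degrees, less where a joint would pass 70% of its speed; a pose out of reach is approached as far as the arm can. A call with a gripper value outside its range is refused whole. The fingers move at their own pace and stop on an object; FORCE is the grip in N (left out, the last holds). Time passes only in rows, so rows that repeat a pose let the fingers close. It gives the time, the measured TCP pose, the force and the opening at its end, in the units of the state.
- bot.observe(): the state, without advancing time (a new reading comes with each control period).
- viewer.grab_frame(name): name is "scene" or "side" or "wrist"; returns a dict with "pixels" (384x512x3 uint8, blue, green, red), "vertical_fov" (degrees; the focal length in pixels is half the picture's height over the tangent of half this angle, whatever the lens; pixels are square), "cx", "cy" (the principal point, pixels), "rvec" (rotation vector, rad) and "tvec" (3), from world to camera coordinates, as OpenCV has them; the wrist camera has in their place "tool_from_camera" (4x4, takes a point from camera to tool coordinates, whose origin is the TCP and whose axes are the flange's). Camera axes: x right, y down, z forward; pixel columns grow to the right and rows downward; lengths in m; the calibration is good to about 2 mm. The wrist camera is an equidistant fisheye: a pixel r from the principal point sees the ray r / f radians off the axis. A picture is of the moment at which its call begins: read the wrist's pose just before it. There is no depth.
- bot.job_done(): hands the job in, once; it reports no verdict.
Trained networks look in a picture, given as the dict that the camera call returned (one of the last four; its "shot" number tells which), for a name from the list of things; names that differ only in an ending like _2 or _b are one class to them, and where a whole thing is asked for, a point or a joint stands for the part that bears it (a point fixed in the world has none). Each returns a list of dicts, best first, with "score" (0 to 1); they miss things now and then, are a little off and sometimes report something else, mostly with a low value. They report only what shows in the picture. A call takes as long as a camera call. They do not tell look-alikes from the thing itself.
- viewer.outline_of(target, picture): "mask" (384x512 bool, what is visible of it) and "bbox" ([left, top, right, bottom] in pixels, round what is visible of it).
The state is a dict: "clock": time; "qpos": joint angles; "qd": joint speeds; "joint_efforts": joint torques, N m; "position": TCP position; "tool_rot": TCP orientation; "force": force on the tool from outside, world axes, zero at the start; "moment": the same for the moment, N m; "grip_width": finger opening in m.
Only numpy, scipy, OpenCV 4.12 (cv2) and the standard library are available. Lean on these libraries where they do the work, as an engineer would, in place of code of your own. Each camera call takes 0.05 s, during which the arm holds its last target.

### The job

Fit the steel stop rod to the tile cutter: push its tapered end through the clamp collar on the cutter's side, from the outside, until the tip stands out a good centimetre or more over the bed, and let go of the rod. Then turn the red wing screw on the collar clockwise until it seats, and back it off a quarter turn so that the rod can slide. Finish with the wing still gripped at that setting, so that it cannot creep while I slide the rod to size, and do not disturb the other things on the bench.

Things in the scene. Friction and masses are not known exactly. Their poses are not given: they have to be found in the camera images.
- cutter: Rail tile cutter fixed to the bench: grey base, aluminium bed (top 40 mm up), two steel rails, blue brackets. Origin on the bench below the middle of the clamp collar's bore; x along the rails away from the fence, y from the collar over the bed, z up. Base and bed: x -65 to 405, y 26 to 226 mm; rails and brackets, up to 130 mm high, y 83 to 169 mm; carriage and lever near its far end.
- collar (a point): Middle of the bore in the split clamp collar, a dark steel block on the cutter's side: x -44 to +16, y -22 to +22 mm from here, top 16 mm above. The bore is 14.5 mm across, level, along y, 50 mm above the bench; the rod enters at the outer mouth (y = -22 mm, away from the bed) moving along +y. Axes as the cutter's. A lug below the block stands out to y = -24 mm.
- thumbscrew: The wing screw that pinches the collar's slit; vertical axis, 28 mm on the -x side of the bore. Origin on its axis at the shoulder, 66.5 mm above the bench when seated. It rises 2 mm a turn when unscrewed; this body does not turn with the wing.
- wing_grip (a point): Centre of the screw's red wing, on the screw's axis, 87.5 mm above the bench when seated: an upright plate 44 mm long (this point's x, level, turns with the wing), 11 mm thick (y), 26 mm high (z), on an 8 mm high, 21 mm wide steel shoulder. A white dot marks its +x end. Clear all round above the collar.
- wing (a joint): Turning angle of the wing, rad: 0 when the shoulder is seated on the collar (a firm stop), negative when unscrewed; clockwise seen from above tightens, raising it towards 0. It starts 1.5 to 2.7 rad unscrewed, drags with about 0.05 N m and stays where it is left. At 0 the wing's x is along the cutter's x.
- rod_mid (a point): Middle, on its axis, of the loose stop rod: 12 mm round steel bar, 220 mm over all, about 190 g, lying level 50 mm above the bench on a small wooden rest. Its x points to the tapered tip (at +110 mm; the last 8 mm taper to 5 mm across). A black rubber grip, 20 mm thick, covers x -110 to -60 mm and does not pass the collar. It balances near x = 0.
- rod_tip (a point): Centre of the stop rod's tapered tip. When let go in the collar the rod may droop up to 4 degrees.
- rest: Small wooden rod rest fixed to the bench: base 150 x 56 x 14 mm, with two V-notched uprights, 12 mm thick and up to 54 mm high, at x = +60 and -45 mm. Origin under its centre, below the rod's middle at the start; its x is the rod's. Between the uprights the bar lies free.
- bed_tile: Blue glazed tile 100 x 100 x 12 mm lying on the cutter's bed under the rails; leave. Origin under its centre.
- tile_pile: Pile of four tiles 75 x 75 mm, 48 mm high, a single piece; leave. Origin under its centre.
- glaze_jar: Closed glaze jar 68 mm across, 95 mm high; leave. Origin under its centre.
- tea_glass: Empty green tea glass 62 mm across, 85 mm high; leave. Origin under its centre.
- chip_hammer: Double-edged chipping hammer lying flat, 175 mm long, head 186 mm across and 31 mm high; leave. Origin at the handle's middle, underneath.
- try_square: Try square lying flat, 180 x 120 mm, up to 16 mm high; leave. Origin under its wooden stock's centre, the blade along x.
- rub_stone: Rubbing stone 110 x 50 x 32 mm; leave. Origin under its centre.
Things that resemble listed ones, but are neither listed nor needed, are in the scene too. Of the things shaped like the part that bears rod_mid, the bare steel one is meant.

How it is judged:
By the outcome, as a careful person would: the job done as asked, in the order asked, and still so for the second after the job is handed in, while the arm keeps its last pose, push and grip.
It also fails if it takes over 54 s, if anything falls off the work surface, if the arm or the gripper's body presses on something with over 40 N, if the wrist force passes 120 N, or if a joint passes its speed limit or range.

## Working session

There is one attempt and no reset: what is moved stays moved. The work goes in short steps, Python scripts to look and compute and a shell command to move; the robot and the scene stay as the last step left them, time stands still between calls to the robot, and variables do not carry over. Pictures are saved under pics/ and viewed, and the job is handed in when it is done.

```bash
ls; mkdir -p pics; cat > h.py <<'E'
import numpy as np, cv2
from workcell import bot, viewer
from scipy.spatial.transform import Rotation as R
def save(p,name,crop=None,scale=1):
    im=p["pixels"].copy()
    if crop is not None:
        l,t,r,b=crop; im=im[t:b,l:r]
    if scale!=1: im=cv2.resize(im,None,fx=scale,fy=scale,interpolation=cv2.INTER_CUBIC)
    cv2.imwrite("pics/"+name+".png",im)
def f(p): return p["pixels"].shape[0]/2/np.tan(np.radians(p["vertical_fov"])/2)
def K(p): return np.array([[f(p),0,p["cx"]],[0,f(p),p["cy"]],[0,0,1.]])
def proj(p,X): 
    return cv2.projectPoints(np.atleast_2d(np.array(X,float)),np.array(p["rvec"],float),np.array(p["tvec"],float),K(p),None)[0][:,0]
def ray(p,uv):
    Rm=cv2.Rodrigues(np.array(p["rvec"],float))[0]; t=np.array(p["tvec"],float).ravel()
    d=np.linalg.inv(K(p))@np.array([uv[0],uv[1],1.]); d=Rm.T@d
    return -Rm.T@t, d/np.linalg.norm(d)
def atz(p,uv,z):
    o,d=ray(p,uv); return o+d*(z-o[2])/d[2]
def tri(p1,u1,p2,u2):
    o1,d1=ray(p1,u1);o2,d2=ray(p2,u2)
    A=np.stack([d1,-d2],1); s=np.linalg.lstsq(A,o2-o1,rcond=None)[0]
    a=o1+s[0]*d1;b=o2+s[1]*d2
    return (a+b)/2,np.linalg.norm(a-b)
def wpose(p,s):
    T=np.eye(4);T[:3,:3]=toolR(s);T[:3,3]=s["position"]
    return T@np.array(p["tool_from_camera"])
def toolR(s):
    r=np.array(s["tool_rot"],float)
    return R.from_euler("xyz",r).as_matrix()
def wray(p,T,uv):
    d=np.array([uv[0]-p["cx"],uv[1]-p["cy"]]);r=np.linalg.norm(d);th=r/f(p)
    v=np.array([*(np.sin(th)*d/max(r,1e-9)),np.cos(th)])
    return T[:3,3],T[:3,:3]@v
def watz(p,T,uv,z):
    o,d=wray(p,T,uv);return o+d*(z-o[2])/d[2]
def wproj(p,T,X):
    Y=(np.linalg.inv(T)@np.c_[np.atleast_2d(X),np.ones(len(np.atleast_2d(X)))].T).T[:,:3]
    th=np.arctan2(np.hypot(Y[:,0],Y[:,1]),Y[:,2]);n=np.hypot(Y[:,0],Y[:,1])
    return np.c_[p["cx"]+f(p)*th*Y[:,0]/n,p["cy"]+f(p)*th*Y[:,1]/n]
E
python3 - <<'E'
from h import *
s=bot.observe();print(s)
for n in("scene","side","wrist"):
    p=viewer.grab_frame(n);save(p,n+"0",scale=1.5);print(n,{k:v for k,v in p.items() if k!="pixels"})
E
```

```text
pics
{'clock': 0.0, 'qpos': array([ 1.04581   ,  0.52202952, -0.03636113,  1.59999572,  0.02120366,
        1.02110832, -0.11280508]), 'qd': array([ 0.00110096,  0.00113017, -0.00041336, -0.00078866, -0.00191565,
        0.00053959, -0.00087136]), 'joint_efforts': array([-1.18580650e-03, -9.27086091e+01,  1.97972618e+00, -3.69924116e+01,
        1.79553987e-02,  8.21355439e-03,  1.04589310e-04]), 'position': array([ 0.2743647 , -0.56115104,  0.20632011]), 'tool_rot': array([-3.14043889e+00,  6.91180909e-05,  4.54802256e-01]), 'force': array([-0.41122249, -0.42707239,  0.53213127]), 'moment': array([0.01569177, 0.02857537, 0.04463825]), 'grip_width': 0.08550092173507676}
scene {'vertical_fov': 52.55195842792312, 'cx': 257.6314255422635, 'cy': 191.81430272812813, 'rvec': array([ 1.93979649,  1.84275827, -0.54089488]), 'tvec': array([-0.07957397, -0.39078122,  1.53831975]), 'shot': 1}
side {'vertical_fov': 42.21344451392565, 'cx': 257.9981543326141, 'cy': 186.7864617449995, 'rvec': array([ 0.89232732, -2.42469339,  1.18132972]), 'tvec': array([0.43365771, 0.23295895, 1.3656991 ]), 'shot': 2}
wrist {'vertical_fov': 65.70646984690485, 'cx': 254.659782605702, 'cy': 193.34966180525478, 'tool_from_camera': array([[ 1.81602799e-03, -9.51344906e-01, -3.08122656e-01,
         7.92704068e-02],
       [ 9.99998248e-01,  1.86764831e-03,  1.27374920e-04,
         7.18860319e-05],
       [ 4.54287279e-04, -3.08122348e-01,  9.51346631e-01,
        -1.67208703e-01],
       [ 0.00000000e+00,  0.00000000e+00,  0.00000000e+00,
         1.00000000e+00]]), 'shot': 3}
```

View pics/scene0.png

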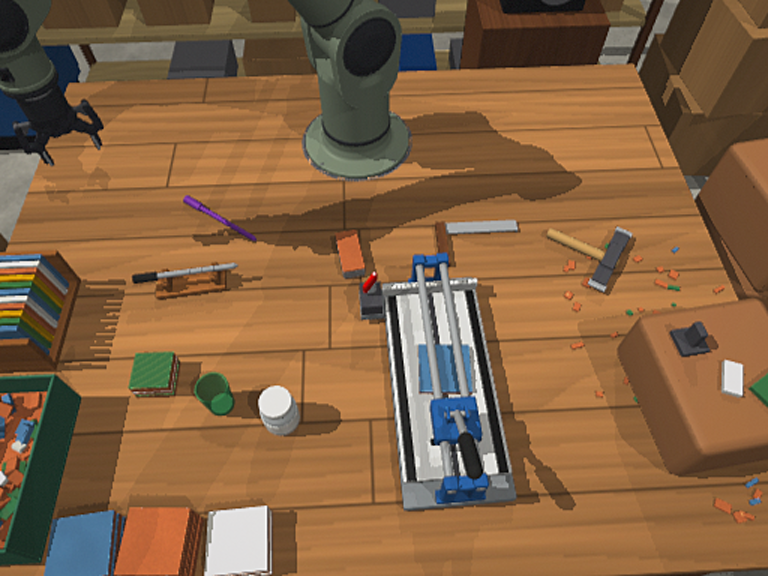

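View pics/side0.png

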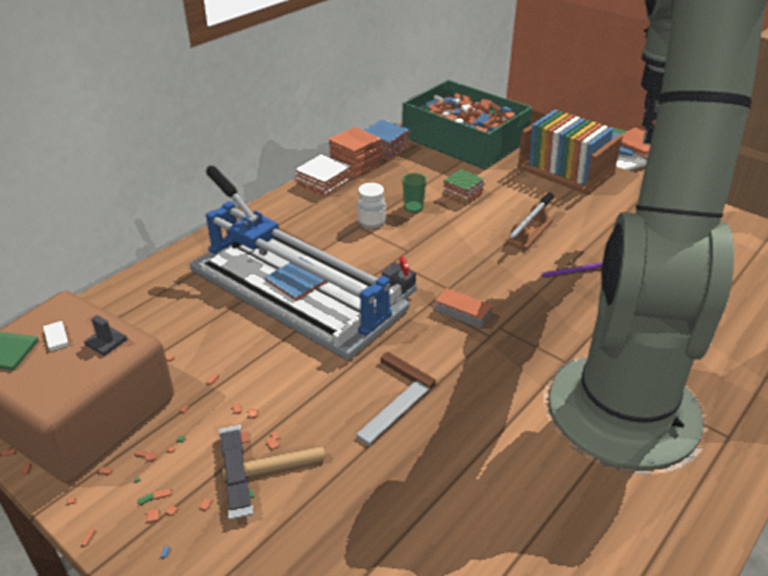

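View pics/wrist0.png

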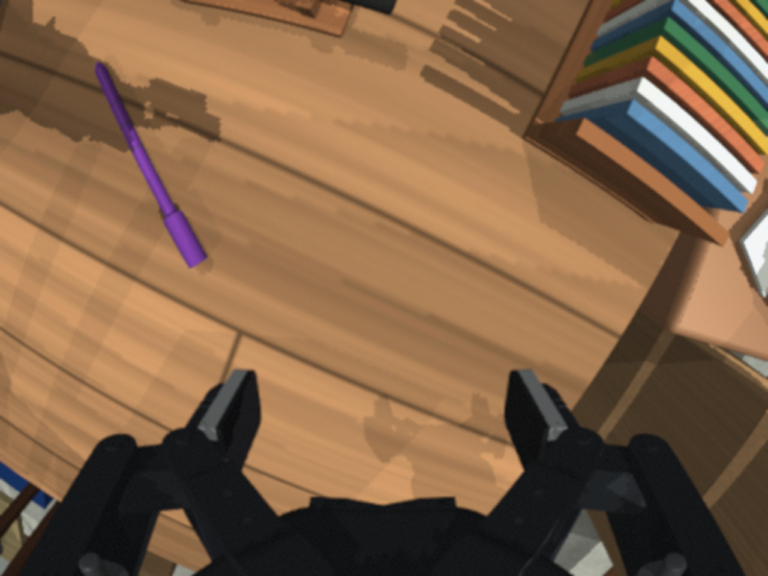

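The scene view (768-wide picture) shows two rod-shaped things. One is the bare steel rod with a black grip on the wooden rest, about (190,273). The other is a purple rod on the bench, about (220,218). The steel one fits the description. The collar with the red wing is at about (371,292).

```bash
python3 - <<'E'
from h import *
P={n:viewer.grab_frame(n) for n in("scene","side")}
for n,p in P.items():
    for t in("rod_mid","rest","thumbscrew","wing_grip","cutter","bed_tile"):
        for o in viewer.outline_of(t,p)[:3]:
            m=o["mask"];ys,xs=np.nonzero(m);print(n,t,round(o["score"],2),o["bbox"],m.sum(),xs.mean().round(1),ys.mean().round(1))
            np.save(f"m_{n}_{t}_{o['bbox'][0]:.0f}.npy",m)
import pickle;pickle.dump(P,open("P0.pkl","wb"))
save(P["scene"],"sc_rod",(80,120,300,230),3.6);save(P["side"],"sd_rod",(240,120,440,220),4)
E
```

```text
scene rod_mid 0.63 [124.9, 132.9, 167.3, 156.8] 85 152.2 148.6
scene rod_mid 0.54 [88.4, 174.0, 155.8, 190.0] 410 119.0 181.4
scene rest 0.72 [171.4, 258.0, 202.6, 289.4] 677 185.5 273.5
scene rest 0.64 [104.7, 181.7, 150.9, 199.2] 603 127.3 189.1
scene rest 0.18 [224.8, 150.2, 244.1, 182.5] 503 233.0 168.7
scene thumbscrew 0.63 [239.0, 167.2, 342.7, 341.4] 10502 293.4 259.4
scene thumbscrew 0.57 [243.7, 184.5, 252.6, 194.2] 82 246.2 188.5
scene wing_grip 0.59 [243.3, 178.7, 252.6, 197.9] 80 246.6 188.3
scene cutter 0.93 [239.6, 168.7, 343.4, 343.9] 10630 293.5 259.1
scene bed_tile 0.97 [277.8, 228.7, 313.6, 265.7] 625 293.7 245.8
side rod_mid 0.63 [338.8, 127.3, 368.1, 156.5] 151 353.9 142.5
side rod_mid 0.58 [145.7, 284.6, 217.1, 342.3] 1478 168.0 311.8
side rod_mid 0.53 [177.2, 172.9, 215.1, 201.2] 577 194.6 186.8
side rest 0.83 [338.7, 134.0, 367.6, 164.6] 328 353.7 153.0
side rest 0.5 [178.7, 173.9, 216.0, 200.4] 578 195.2 187.1
side rest 0.22 [340.8, 128.0, 367.4, 152.8] 109 353.9 142.6
side thumbscrew 0.43 [263.7, 170.0, 268.3, 186.2] 74 268.5 177.7
side wing_grip 0.57 [265.6, 172.0, 270.4, 183.5] 61 268.4 177.1
side cutter 0.78 [121.3, 109.9, 276.4, 237.7] 7592 198.5 184.5
side bed_tile 0.59 [176.6, 173.3, 215.9, 199.9] 531 195.2 187.1
```

View pics/sc_rod.png

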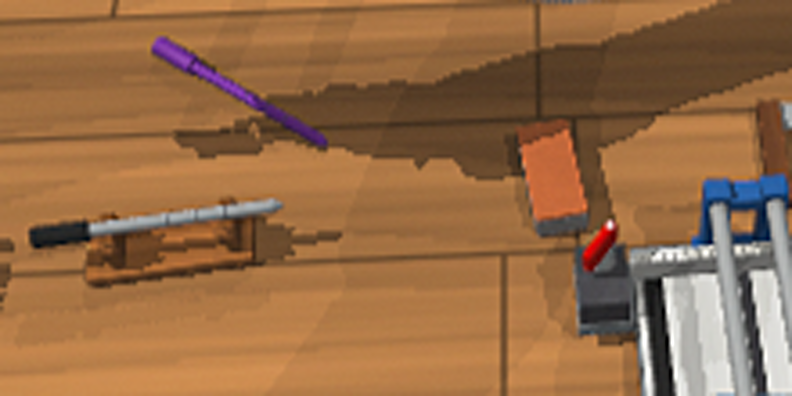

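View pics/sd_rod.png

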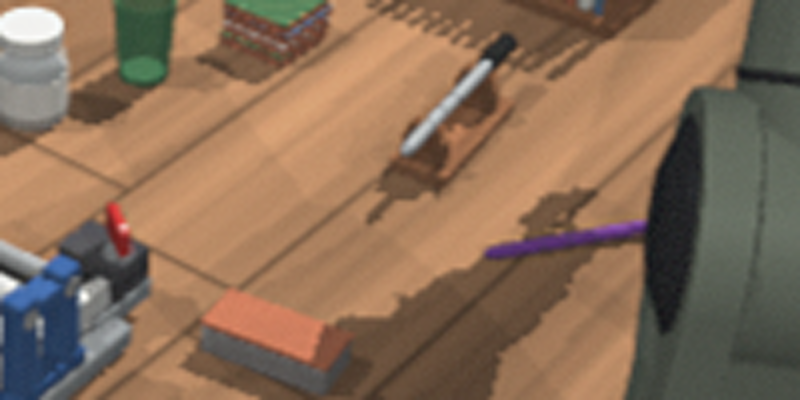

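The crop confirms it: the steel rod with the black grip lies on the rest, tip at scene pixel (158.6,177), butt at (88,186). The purple rod is the look-alike. Next I'll measure.

```bash
python3 - <<'E'
from h import *
import pickle;P=pickle.load(open("P0.pkl","rb"));a,b=P["scene"],P["side"]
tip=(80+283/3.6,120+206/3.6);butt=(80+31/3.6,120+237/3.6)
tip2=(240+405/4,120+152/4);butt2=(240+508/4,120+42/4)
for t,u in((tip,tip2),(butt,butt2)):
    print("z50",atz(a,t,.05).round(4),atz(b,u,.05).round(4),tri(a,t,b,u))
T=atz(a,tip,.05);B=atz(a,butt,.05);print("len",np.linalg.norm(T-B),np.degrees(np.arctan2(*(T-B)[[1,0]])))
print("wing",tri(a,(246.6,188.3),b,(268.4,177.1)))
# rub stone corners scene
for n,p in P.items(): pass
for c in((518,133),(570,123),(587,212),(538,220)): print("stone",atz(a,(80+c[0]/3.6,120+c[1]/3.6),.032).round(3))
# cutter fitting from the rails: base corners scene(1.5x)
save(a,"sc_cut",(225,155,355,345),3.15);save(b,"sd_cut",(115,100,285,245),4.1)
E
```

```text
z50 [ 0.4278 -0.263   0.05  ] [ 0.4193 -0.265   0.05  ] (array([ 0.42244946, -0.26645157,  0.04592531]), np.float64(0.00549784673079168))
z50 [ 0.45  -0.483  0.05 ] [ 0.4443 -0.4789  0.05  ] (array([ 0.44724647, -0.48489705,  0.04601282]), np.float64(3.7675328970959524e-05))
len 0.22104779807431 95.77198479438275
wing (array([0.50947279, 0.01973819, 0.08687551]), np.float64(0.0003424471768818456))
stone [ 0.342 -0.053  0.032]
stone [ 0.332 -0.004  0.032]
stone [0.436 0.009 0.032]
stone [ 0.442 -0.035  0.032]
```

View pics/sc_cut.png

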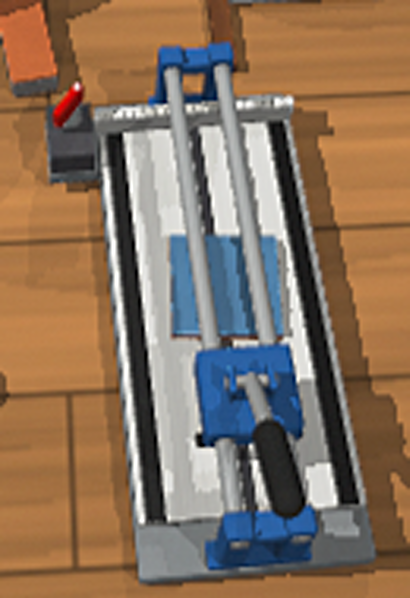

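View pics/sd_cut.png

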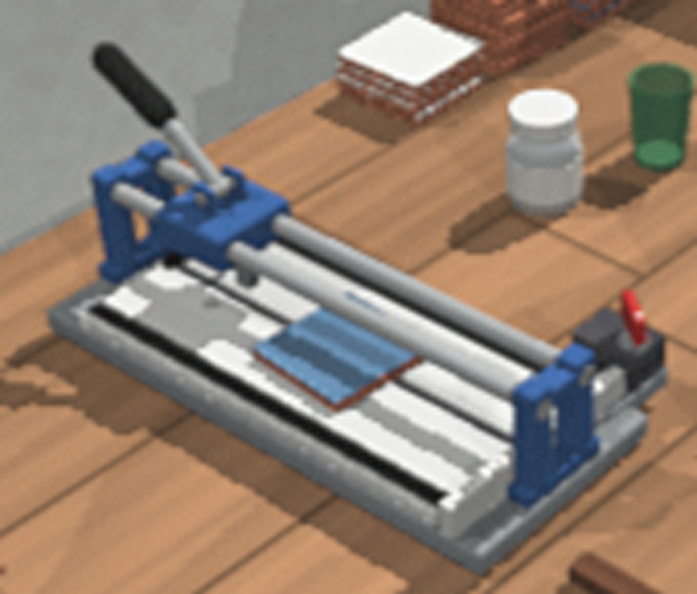

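```bash
python3 -m creep '[{"rz":-8.5,"tx":40,"ty":-16},{"rz":-17,"tx":80,"ty":-33},{"rz":-25,"tx":120,"ty":-50},{"rz":-34,"tx":160,"ty":-70},{"rz":-42,"tx":200,"ty":-85},{"rz":-50,"tx":227,"ty":-100},{"rz":-58.5,"tx":227,"ty":-100},{"rz":-67,"tx":227,"ty":-100}]'
python3 -m creep '[{"rz":-3,"hand":-0.1},{"rz":-3,"hand":-0.1},{"rz":-3,"hand":-0.1}]'
python3 - <<'E'
from h import *
s=bot.observe();p=viewer.grab_frame("wrist");save(p,"w1",scale=1.5);print(s["position"],np.degrees(s["tool_rot"]),s["qpos"].round(3),s["grip_width"])
import pickle;pickle.dump((s,p),open("w1.pkl","wb"))
for o in viewer.outline_of("rod_mid",p): print(o["score"],o["bbox"])
E
```

```text
[ 0.27453375 -0.56150507  0.20692738] [1.79994757e+02 2.53551214e-04 2.60563887e+01] [ 1.046  0.521 -0.036  1.599  0.021  1.021 -0.113] 0.08539790969630638
0.56 [60.3, 42.5, 138.2, 175.3]
0.47 [227.1, 0.0, 260.8, 8.6]schema error: expected keys rx, ry, rz, tx, ty, tz, hand
schema error: expected keys rx, ry, rz, tx, ty, tz, hand
```

View pics/w1.png

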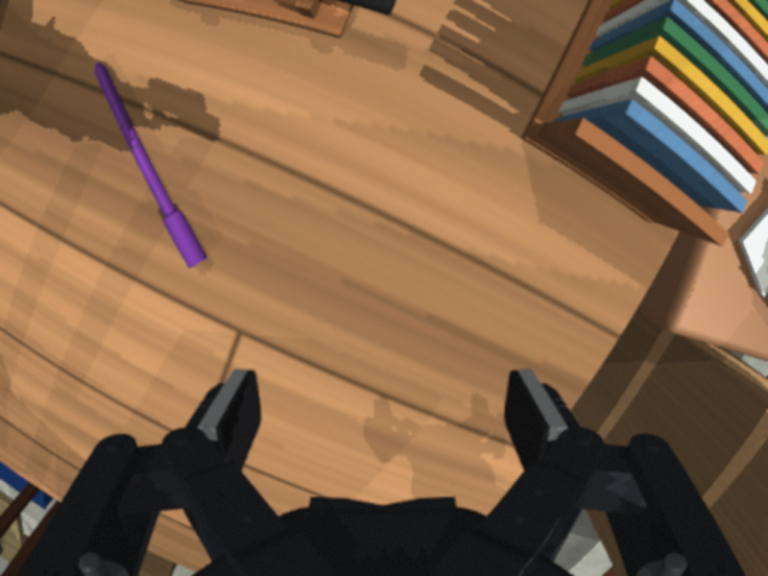

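The call was refused because every key is required, so nothing moved. I'll send it again with full rows.

```bash
python3 -m creep '[{"rx":0,"ry":0,"rz":-8.5,"tx":40,"ty":-16,"tz":0,"hand":-0.2},{"rx":0,"ry":0,"rz":-17,"tx":80,"ty":-33,"tz":0,"hand":-0.2},{"rx":0,"ry":0,"rz":-25,"tx":120,"ty":-50,"tz":0,"hand":-0.2},{"rx":0,"ry":0,"rz":-33.5,"tx":160,"ty":-70,"tz":0,"hand":-0.2},{"rx":0,"ry":0,"rz":-42,"tx":200,"ty":-85,"tz":0,"hand":-0.2},{"rx":0,"ry":0,"rz":-50,"tx":227,"ty":-100,"tz":0,"hand":-0.2},{"rx":0,"ry":0,"rz":-58.5,"tx":227,"ty":-100,"tz":0,"hand":-0.2},{"rx":0,"ry":0,"rz":-67,"tx":227,"ty":-100,"tz":0,"hand":-0.2}]'
python3 -m creep '[{"rx":0,"ry":0,"rz":-3,"tx":0,"ty":0,"tz":0,"hand":-0.2},{"rx":0,"ry":0,"rz":-3,"tx":0,"ty":0,"tz":0,"hand":-0.2},{"rx":0,"ry":0,"rz":-3,"tx":0,"ty":0,"tz":0,"hand":-0.2}]'
python3 - <<'E'
from h import *
s=bot.observe();p=viewer.grab_frame("wrist");save(p,"w2",scale=1.5);print(s["position"],np.degrees(s["tool_rot"]),s["qpos"].round(3),s["grip_width"])
import pickle;pickle.dump((s,p),open("w2.pkl","wb"))
for o in viewer.outline_of("rod_mid",p): print(o["score"],o["bbox"])
E
```

```text
clock: 1.75
position: [0.4353, -0.371, 0.2071]
tool_rot: [3.141, 0.0, 1.632]
force: [-0.4, -0.9, 0.1]
grip_width: 0.0513
clock: 2.05
position: [0.4345, -0.372, 0.2069]
tool_rot: [3.142, -0.0, 1.674]
force: [-0.3, -0.2, -0.5]
grip_width: 0.0511
[ 0.43445416 -0.37203318  0.20690873] [ 1.79998503e+02 -1.04630643e-03  9.59232068e+01] [ 0.876  0.457 -0.374  1.729  0.194  0.991  0.533] 0.05108286346325568
0.73 [248.1, 74.0, 263.2, 266.3]
0.65 [74.0, 55.1, 177.7, 187.2]
```

View pics/w2.png

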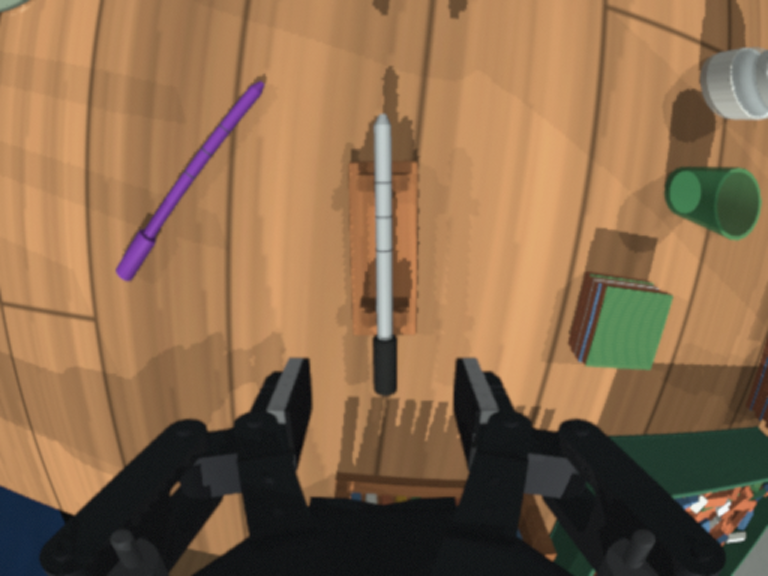

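The wrist picture shows the steel rod nearly vertical: tip (381,115), butt (386,395) at 1.5×. The uprights are at rows of about 165 and 300.

```bash
python3 - <<'E'
from h import *
import pickle;s,p=pickle.load(open("w2.pkl","rb"));T=wpose(p,s)
im=p["pixels"].astype(int)
t=watz(p,T,(381.5/1.5,115/1.5),.05);b=watz(p,T,(386/1.5,394/1.5),.05)
d=t-b;L=np.linalg.norm(d);print(t,b,L,np.degrees(np.arctan2(d[1],d[0])))
u=d/L;mid=t-u*.11;print("mid",mid)
g=mid-u*.015
dl=g-s["position"];Rm=toolR(s);print("grasp",g,"tool delta",Rm.T@dl*1000)
E
```

```text
[ 0.4234575  -0.26770311  0.05      ] [ 0.45055433 -0.48884197  0.05      ] 0.22279280346874034 96.98580644030424
mid [ 0.43683608 -0.37688651  0.05      ]
grasp [ 0.43866043 -0.39177515  0.05      ] tool delta [-20.07350501   2.14243125 156.90842357]
```

```bash
python3 -m creep '[{"rx":0,"ry":0,"rz":-0.7,"tx":-20,"ty":2,"tz":45,"hand":-0.2},{"rx":0,"ry":0,"rz":-0.7,"tx":-20,"ty":2,"tz":90,"hand":-0.2},{"rx":0,"ry":0,"rz":-0.7,"tx":-20,"ty":2,"tz":130,"hand":-0.2},{"rx":0,"ry":0,"rz":-0.7,"tx":-20,"ty":2,"tz":160,"hand":-0.2},{"rx":0,"ry":0,"rz":-0.7,"tx":-20,"ty":2,"tz":175,"hand":-0.2},{"rx":0,"ry":0,"rz":-0.7,"tx":-20,"ty":2,"tz":175,"hand":-0.2}]'
python3 - <<'E'
from h import *
s=bot.observe();p=viewer.grab_frame("wrist");save(p,"w3",scale=1.5);print(s["position"],np.degrees(s["tool_rot"]),s["force"])
E
```

```text
clock: 2.75
position: [0.438, -0.391, 0.0305]
tool_rot: [-3.14, -0.002, 1.688]
force: [-0.0, -0.3, 0.4]
grip_width: 0.0514
[ 0.43804184 -0.39095103  0.03050716] [-1.79893918e+02 -1.06465160e-01  9.67393738e+01] [-0.00858319 -0.27021899  0.43269702]
```

View pics/w3.png

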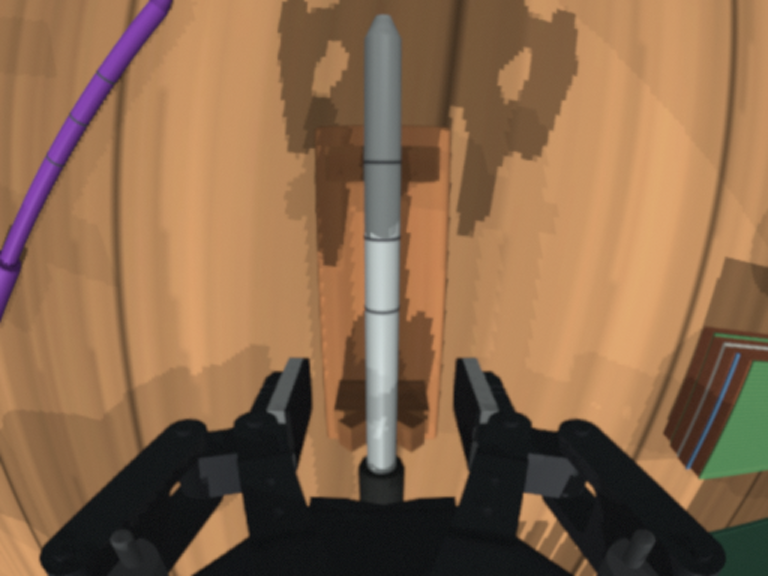

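```bash
python3 - <<'E'
from h import *
s=bot.observe();p=viewer.grab_frame("wrist");T=wpose(p,s);Rm=toolR(s)
for v in([0,0,0],[0,0,-.019],[.011,.025,-.019],[-.011,.025,-.019],[.011,.025,0]): print(v,wproj(p,T,s["position"]+Rm@np.array(v))[0]*1.5)
for r in(16,160,239,311,460): 
    x=watz(p,T,(382/1.5,r/1.5),.05); print(r,Rm.T@(x-s["position"])*1000)
for r in(380,410,440): 
    x=watz(p,T,(382/1.5,r/1.5),.05); print("upright",r,Rm.T@(x-s["position"])*1000)
E
```

```text
[0, 0, 0] [380.95056357 347.38067936]
[0, 0, -0.019] [380.82175862 368.93635054]
[0.011, 0.025, -0.019] [448.87487538 342.09906149]
[-0.011, 0.025, -0.019] [445.26717705 393.34360806]
[0.011, 0.025, 0] [442.42915747 322.70387978]
16 [125.46151186   0.21253652 -17.87379832]
160 [ 75.82276593   0.30271873 -17.89158409]
239 [ 48.98166178   0.35158578 -17.90120142]
311 [ 22.83283015   0.39925952 -17.91057073]
460 [-45.17371929   0.52349161 -17.93493805]
upright 380 [ -5.39359652   0.45078563 -17.92068448]
upright 410 [-19.18452175   0.4759809  -17.92562588]
upright 440 [-34.25275373   0.50352273 -17.93102496]
```

```bash
python3 -m creep '[{"rx":0,"ry":0,"rz":0,"tx":0,"ty":0,"tz":0,"hand":1},{"rx":0,"ry":0,"rz":0,"tx":0,"ty":0,"tz":0,"hand":1},{"rx":0,"ry":0,"rz":0,"tx":0,"ty":0,"tz":0,"hand":1},{"rx":0,"ry":0,"rz":0,"tx":0,"ty":0,"tz":0,"hand":1},{"rx":0,"ry":0,"rz":0,"tx":0,"ty":0,"tz":0,"hand":1}]' 70
```

```text
clock: 3.35
position: [0.4387, -0.3917, 0.0321]
tool_rot: [3.141, 0.0, 1.689]
force: [0.4, -0.5, -0.4]
grip_width: 0.0
```

```bash
python3 - <<'E'
from h import *
s=bot.observe();p=viewer.grab_frame("wrist");save(p,"w4",scale=1.5);print(s["position"],s["grip_width"])
q=viewer.grab_frame("side");save(q,"s4",(290,70,430,180),5)
E
```

```text
[ 0.43866236 -0.39169584  0.03210582] 1.7885633662263793e-05
```

View pics/w4.png

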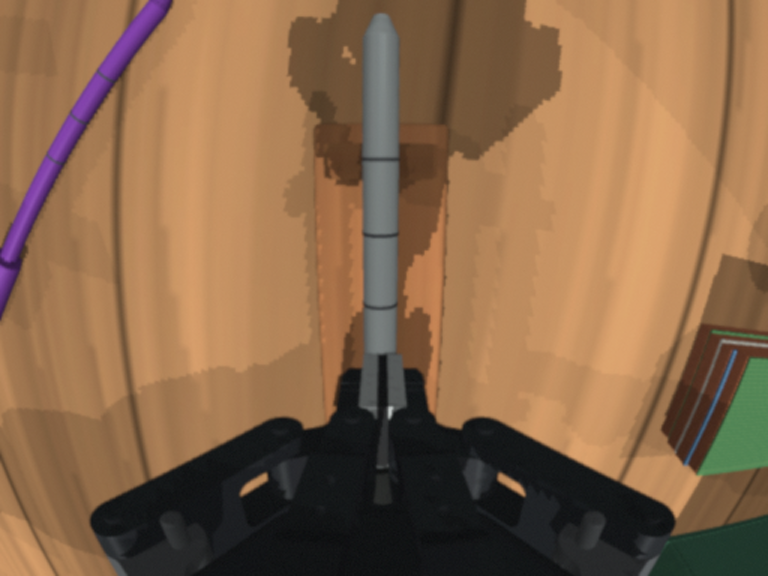

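View pics/s4.png

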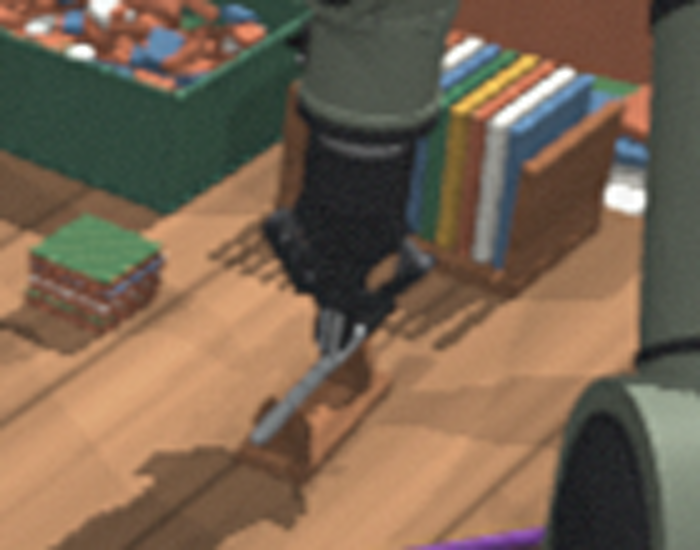

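```bash
python3 - <<'E'
from h import *
s=bot.observe();a=viewer.grab_frame("side");b=viewer.grab_frame("scene")
o=s["position"];Rm=toolR(s)
for v in([0,0,0],[0,0,-.019],[0,0,-.04],[.125,0,-.018],[.0,0,-.018],[-.03,0,-.018]):
    X=o+Rm@np.array(v);print(v,"sidecrop",(proj(a,X)[0]-[290,70])*5,"scenecrop",(proj(b,X)[0]-[80,110])*6)
save(a,"s5",(330,110,390,170),10);save(b,"c5",(80,110,180,210),6)
E
```

```text
[0, 0, 0] sidecrop [326.43461204 374.77498527] scenecrop [238.27918551 448.82496184]
[0, 0, -0.019] sidecrop [329.68510571 352.66165681] scenecrop [227.69311678 429.0659805 ]
[0, 0, -0.04] sidecrop [333.32758884 327.88159751] scenecrop [215.67264693 406.62967806]
[0.125, 0, -0.018] sidecrop [252.4834986  435.99321839] scenecrop [464.06600864 397.91436789]
[0.0, 0, -0.018] sidecrop [329.51296735 353.83272575] scenecrop [228.25703545 430.11853916]
[-0.03, 0, -0.018] sidecrop [346.96235586 335.22101286] scenecrop [171.01884912 437.93549511]
```

View pics/s5.png

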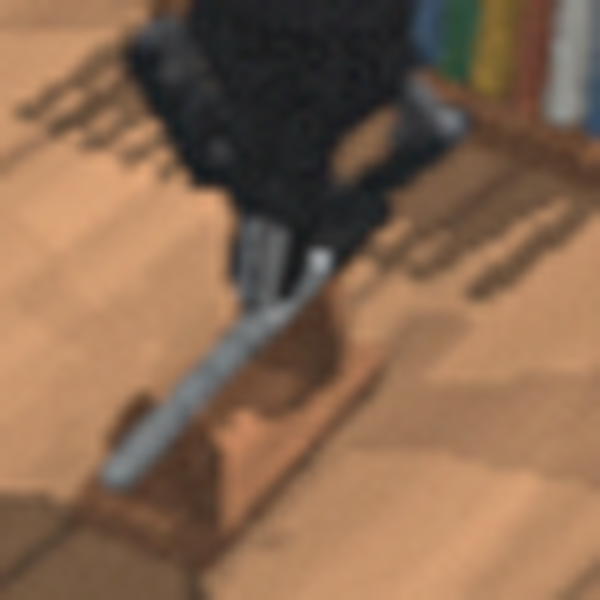

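View pics/c5.png

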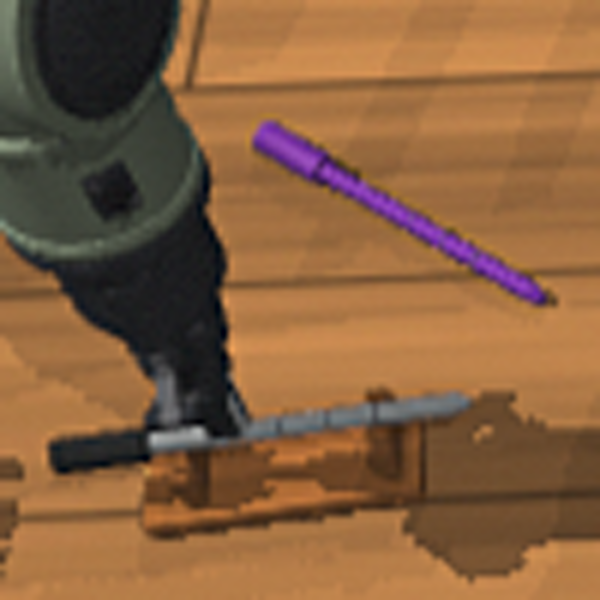

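```bash
python3 - <<'E'
from h import *
s=bot.observe();p=viewer.grab_frame("wrist");save(p,"w5",(215,215,295,295),7);T=wpose(p,s);Rm=toolR(s)
for x in(.011,0):
  for z in(0,-.01,-.02,-.03,-.04): print(x,z,((wproj(p,T,s["position"]+Rm@np.array([x,.008,z]))[0]-215)*7).round(0))
E
```

```text
0.011 0 [365.   1.]
0.011 -0.01 [370.  47.]
0.011 -0.02 [375.  98.]
0.011 -0.03 [381. 155.]
0.011 -0.04 [387. 219.]
0 0 [363. 116.]
0 -0.01 [367. 167.]
0 -0.02 [372. 222.]
0 -0.03 [378. 285.]
0 -0.04 [384. 354.]
```

View pics/w5.png

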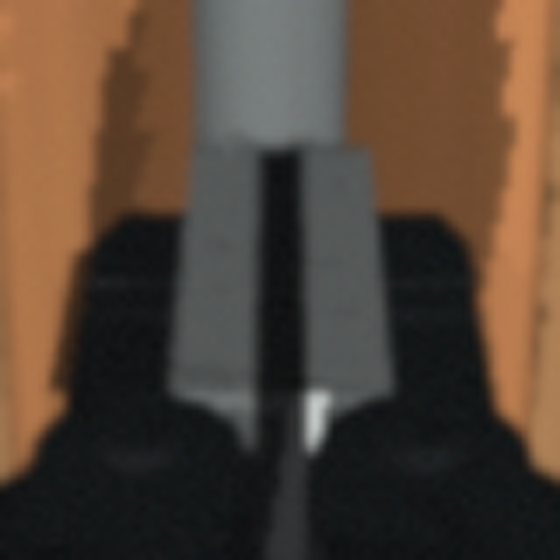

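The fingers shut completely without holding the rod. In all three views the tips end about 25 mm short of the stated TCP, on top of the rod. I'll open, go lower in small steps and watch the force.

```bash
python3 -m creep '[{"rx":0,"ry":0,"rz":0,"tx":0,"ty":0,"tz":-3,"hand":-0.2},{"rx":0,"ry":0,"rz":0,"tx":0,"ty":0,"tz":-3,"hand":-0.2},{"rx":0,"ry":0,"rz":0,"tx":0,"ty":0,"tz":-3,"hand":-0.2},{"rx":0,"ry":0,"rz":0,"tx":0,"ty":0,"tz":-3,"hand":-0.2},{"rx":0,"ry":0,"rz":0,"tx":0,"ty":0,"tz":2,"hand":-0.2},{"rx":0,"ry":0,"rz":0,"tx":0,"ty":0,"tz":7,"hand":-0.2},{"rx":0,"ry":0,"rz":0,"tx":0,"ty":0,"tz":10,"hand":-0.2},{"rx":0,"ry":0,"rz":0,"tx":0,"ty":0,"tz":10,"hand":-0.2}]'
python3 - <<'E'
from h import *
s=bot.observe();b=viewer.grab_frame("scene");p=viewer.grab_frame("wrist");save(b,"c6",(80,110,180,210),6);save(p,"w6",scale=1.5);print(s["position"],s["force"])
E
```

```text
clock: 4.4
position: [0.4383, -0.3913, 0.0212]
tool_rot: [-3.141, -0.001, 1.689]
force: [0.3, 0.6, 0.6]
grip_width: 0.0517
[ 0.43832282 -0.39133147  0.02118607] [0.31108431 0.552778   0.55939664]
```

View pics/c6.png

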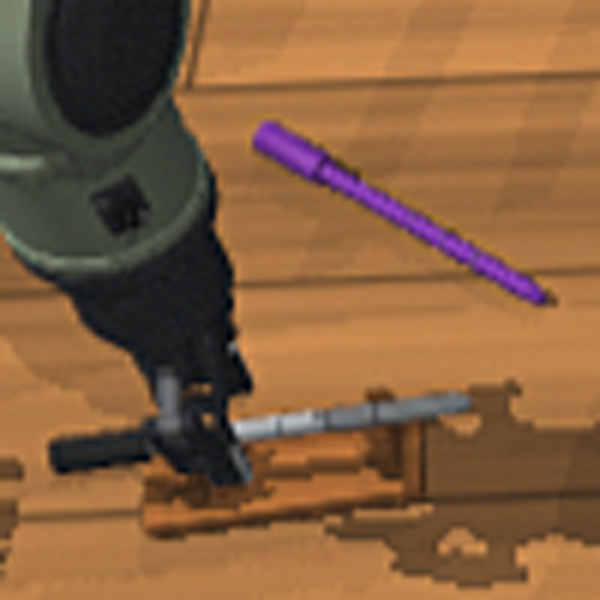

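View pics/w6.png

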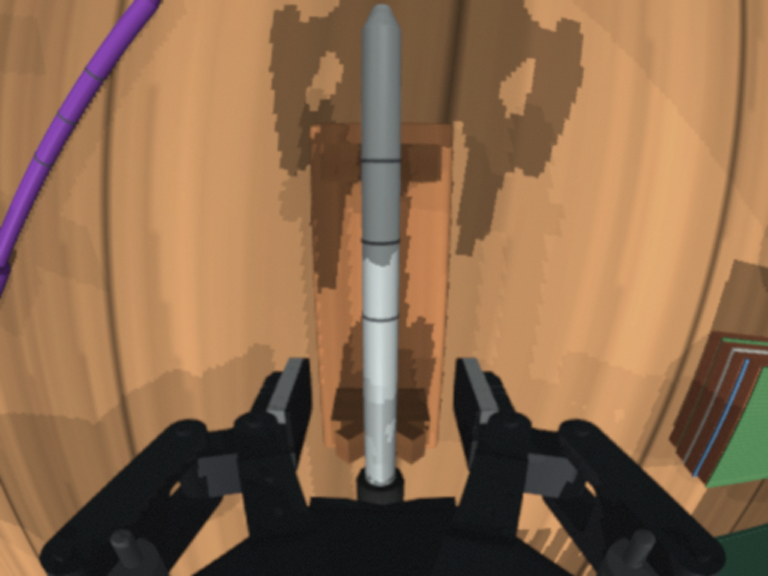

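```bash
python3 - <<'E'
from h import *
s=bot.observe();b=viewer.grab_frame("scene");Rm=toolR(s)
for x in(.011,-.011):
 for z in(0,-.01,-.02,-.03): print(x,z,[((proj(b,s["position"]+Rm@np.array([x,y,z]))[0]-[80,110])*6).round(0) for y in(.026,.034)])
E
```

```text
0.011 0 [array([264., 496.]), array([264., 508.])]
0.011 -0.01 [array([258., 486.]), array([258., 498.])]
0.011 -0.02 [array([253., 476.]), array([253., 488.])]
0.011 -0.03 [array([247., 465.]), array([247., 478.])]
-0.011 0 [array([222., 502.]), array([222., 514.])]
-0.011 -0.01 [array([217., 492.]), array([216., 504.])]
-0.011 -0.02 [array([211., 482.]), array([210., 494.])]
-0.011 -0.03 [array([205., 471.]), array([205., 484.])]
```

```bash
python3 -m creep '[{"rx":0,"ry":0,"rz":0,"tx":0,"ty":0,"tz":3,"hand":-0.2},{"rx":0,"ry":0,"rz":0,"tx":0,"ty":0,"tz":6,"hand":-0.2},{"rx":0,"ry":0,"rz":0,"tx":0,"ty":0,"tz":6,"hand":-0.2}]'
python3 -m creep '[{"rx":0,"ry":0,"rz":0,"tx":0,"ty":0,"tz":3,"hand":-0.2},{"rx":0,"ry":0,"rz":0,"tx":0,"ty":0,"tz":3,"hand":1},{"rx":0,"ry":0,"rz":0,"tx":0,"ty":0,"tz":3,"hand":1},{"rx":0,"ry":0,"rz":0,"tx":0,"ty":0,"tz":3,"hand":1},{"rx":0,"ry":0,"rz":0,"tx":0,"ty":0,"tz":3,"hand":1}]' 60
python3 - <<'E'
from h import *
s=bot.observe();b=viewer.grab_frame("scene");p=viewer.grab_frame("wrist");save(b,"c7",(80,110,180,210),6);save(p,"w7",scale=1.5);print(s["position"],s["force"],s["grip_width"])
E
```

```text
clock: 4.85
position: [0.4384, -0.3914, 0.0154]
tool_rot: [-3.141, -0.0, 1.689]
force: [0.5, -1.1, 1.2]
grip_width: 0.0511
clock: 5.35
position: [0.4379, -0.3917, 0.013]
tool_rot: [-3.14, -0.0, 1.688]
force: [-4.8, 1.0, 4.2]
grip_width: 0.0095
[ 0.43785389 -0.39174202  0.01301766] [-4.78304453  1.04939332  4.15955013] 0.009489093306668632
```

View pics/c7.png

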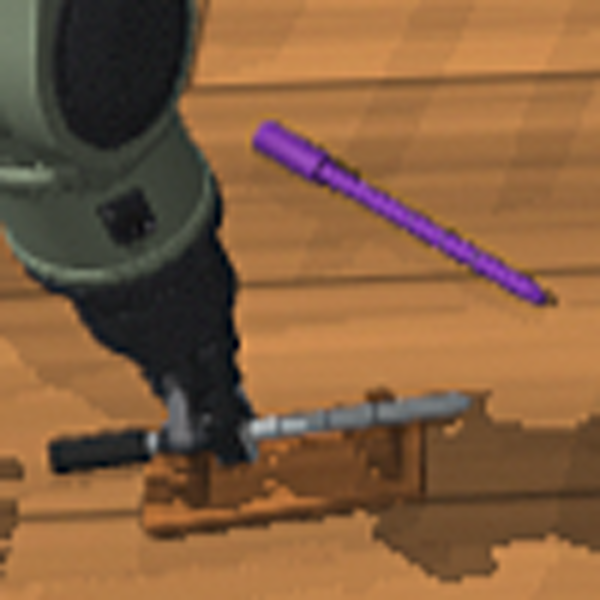

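View pics/w7.png

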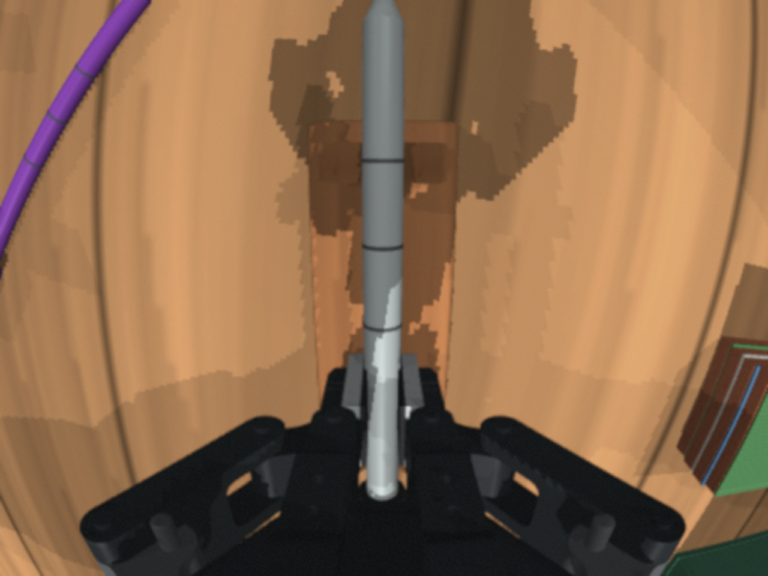

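The rod is now between the pads (bar visible between them at (382,400)). The opening reads 9.5 mm, so it read about 2.5 mm low. Lift and check the hold.

```bash
python3 -m creep '[{"rx":0,"ry":0,"rz":0,"tx":0,"ty":0,"tz":-10,"hand":1},{"rx":0,"ry":0,"rz":0,"tx":0,"ty":0,"tz":-25,"hand":1},{"rx":0,"ry":0,"rz":0,"tx":0,"ty":0,"tz":-45,"hand":1},{"rx":0,"ry":0,"rz":0,"tx":0,"ty":0,"tz":-65,"hand":1},{"rx":0,"ry":0,"rz":0,"tx":0,"ty":0,"tz":-75,"hand":1},{"rx":0,"ry":0,"rz":0,"tx":0,"ty":0,"tz":-75,"hand":1}]' 90
python3 - <<'E'
from h import *
s=bot.observe();b=viewer.grab_frame("scene");p=viewer.grab_frame("wrist");q=viewer.grab_frame("side");save(q,"s8",(310,80,410,180),6);save(p,"w8",scale=1.5);print(s["position"],s["force"],s["moment"],s["grip_width"])
import pickle;pickle.dump((s,p,q,b),open("w8.pkl","wb"))
for t in("glaze_jar","tea_glass","tile_pile","rub_stone"):
  for o in viewer.outline_of(t,b)[:1]:
    l,tt,r,bb=o["bbox"];print(t,o["score"],atz(b,((l+r)/2,bb-8),0).round(3))
# cutter yaw from scene corners
c=lambda x,y:(225+x/3.15,155+y/3.15)
A=atz(b,c(140,580),0.0);B=atz(b,c(375,560),0.0);print(A,B,np.linalg.norm(A-B),np.degrees(np.arctan2(B[1]-A[1],B[0]-A[0])))
E
```

```text
clock: 6.05
position: [0.4394, -0.3922, 0.0898]
tool_rot: [3.14, 0.002, 1.689]
force: [1.0, 0.0, -2.3]
grip_width: 0.0087
[ 0.43939619 -0.39220619  0.08975132] [ 0.98713935  0.01933099 -2.34472557] [-0.03348652 -0.00383502  0.00799684] 0.008708707399864403
glaze_jar 0.55 [ 0.766 -0.167  0.   ]
tea_glass 0.78 [ 0.729 -0.297  0.   ]
tile_pile 0.81 [ 0.671 -0.418  0.   ]
rub_stone 0.8 [ 0.4   -0.026  0.   ]
[0.93516053 0.06302819 0.        ] [0.92917733 0.26412451 0.        ] 0.20118530442737825 91.70421272690282
```

View pics/s8.png

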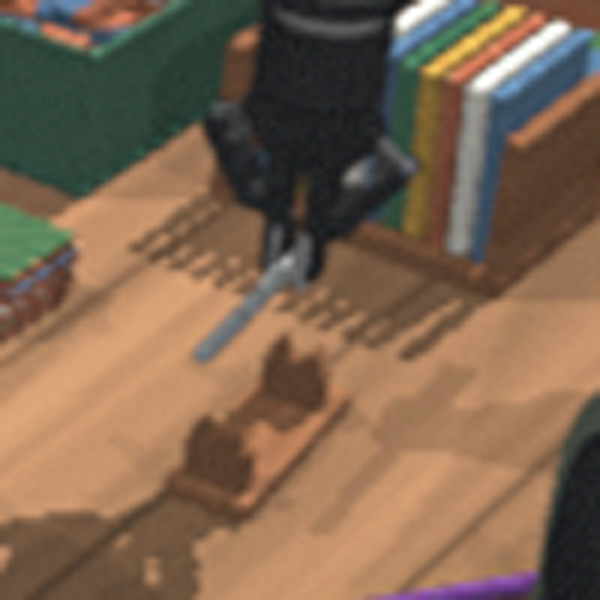

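View pics/w8.png

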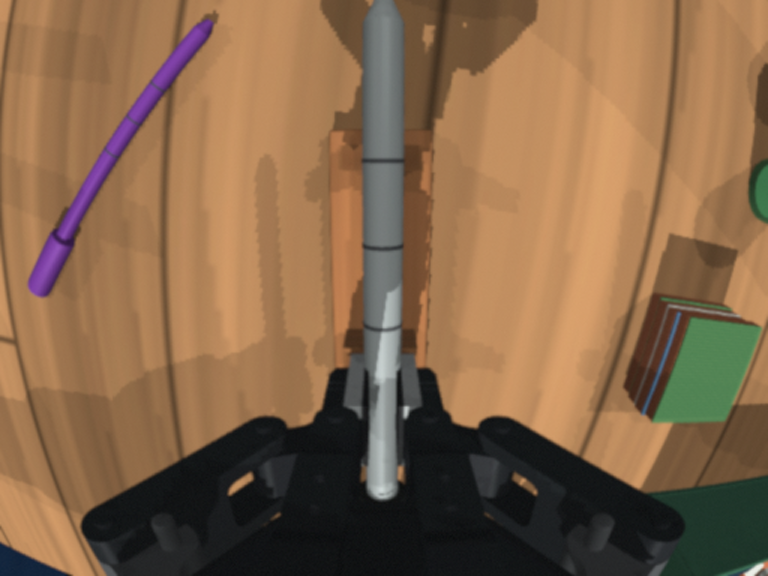

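```bash
python3 -m creep '[{"rx":0,"ry":0,"rz":0,"tx":5,"ty":0,"tz":-40,"hand":1},{"rx":0,"ry":0,"rz":0.5,"tx":40,"ty":10,"tz":-70,"hand":1},{"rx":0,"ry":0,"rz":1,"tx":75,"ty":25,"tz":-100,"hand":1},{"rx":0,"ry":0,"rz":2,"tx":115,"ty":45,"tz":-120,"hand":1},{"rx":0,"ry":0,"rz":3,"tx":155,"ty":70,"tz":-135,"hand":1},{"rx":0,"ry":0,"rz":4,"tx":195,"ty":95,"tz":-150,"hand":1},{"rx":0,"ry":0,"rz":4.8,"tx":235,"ty":120,"tz":-160,"hand":1},{"rx":0,"ry":0,"rz":4.8,"tx":275,"ty":145,"tz":-170,"hand":1}]'
python3 -m creep '[{"rx":0,"ry":0,"rz":0,"tx":34,"ty":33,"tz":0,"hand":1},{"rx":0,"ry":0,"rz":0,"tx":34,"ty":33,"tz":0,"hand":1},{"rx":0,"ry":0,"rz":0,"tx":34,"ty":33,"tz":0,"hand":1},{"rx":0,"ry":0,"rz":0,"tx":34,"ty":33,"tz":0,"hand":1}]'
python3 - <<'E'
from h import *
s=bot.observe();p=viewer.grab_frame("wrist");b=viewer.grab_frame("scene");q=viewer.grab_frame("side");save(p,"w9",scale=1.5);print(s["position"],np.degrees(s["tool_rot"]),s["qpos"].round(2))
save(b,"c9",(200,110,300,210),6)
import pickle;pickle.dump((s,p,q,b),open("w9.pkl","wb"))
E
```

```text
clock: 7.2
position: [0.5507, -0.0996, 0.2583]
tool_rot: [-3.142, 0.0, 1.604]
force: [1.3, -1.4, -1.7]
grip_width: 0.0089
clock: 7.6
position: [0.5816, -0.0672, 0.2574]
tool_rot: [-3.141, 0.0, 1.604]
force: [0.1, -0.8, -2.5]
grip_width: 0.009
[ 0.58157427 -0.06719729  0.25743176] [-1.79940674e+02  1.93784768e-02  9.19079855e+01] [ 0.33  0.44 -0.45  1.63  0.21  1.12 -0.14]
```

View pics/w9.png

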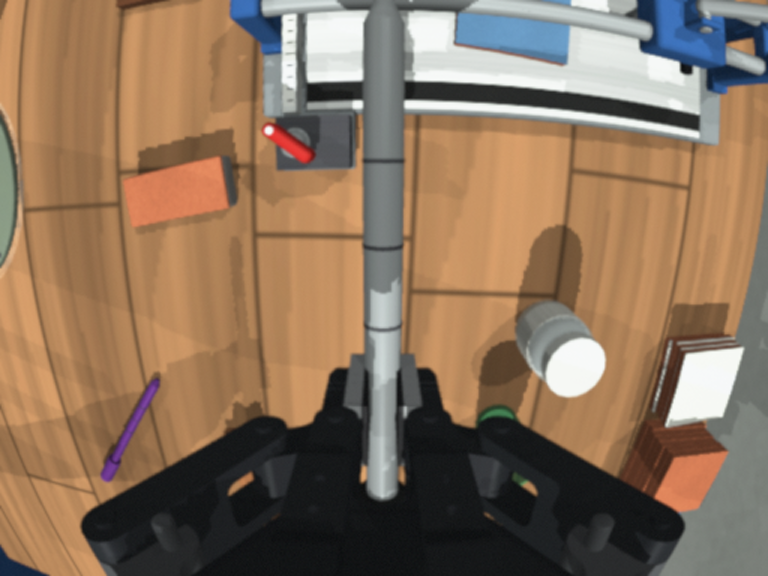

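The wrist view shows the collar block clear of the rod at about (315,142), 1.5× scale, with the red wing and its white dot at (268,130). I'll enlarge it to measure.

```bash
python3 - <<'E'
from h import *
import pickle;s,p,q,b=pickle.load(open("w9.pkl","rb"))
save(p,"w9z",(170,60,245,120),10)
save(q,"s9z",(245,150,295,200),10)
E
```

```text
(no output)
```

View pics/w9z.png

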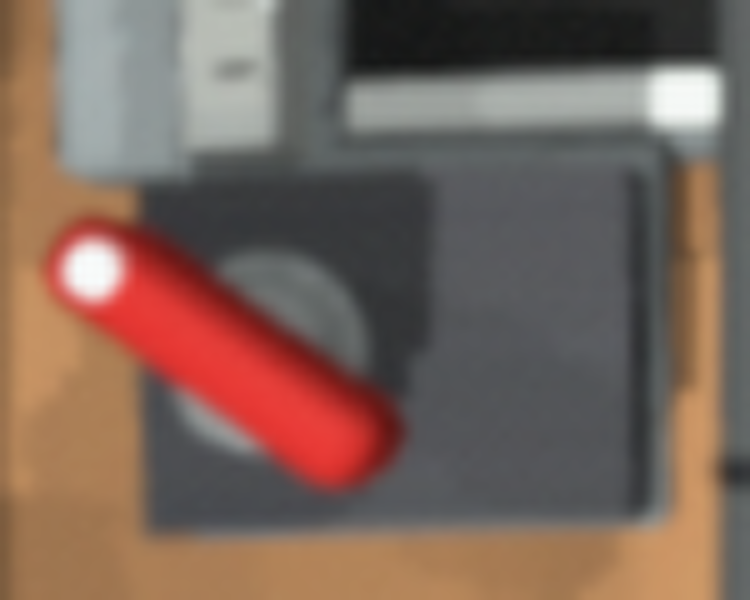

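View pics/s9z.png

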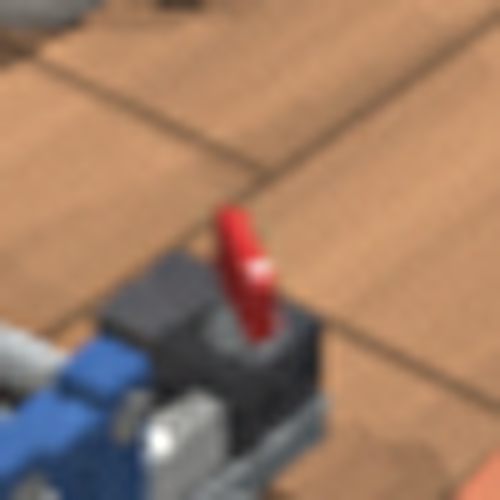

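View pics/c9.png

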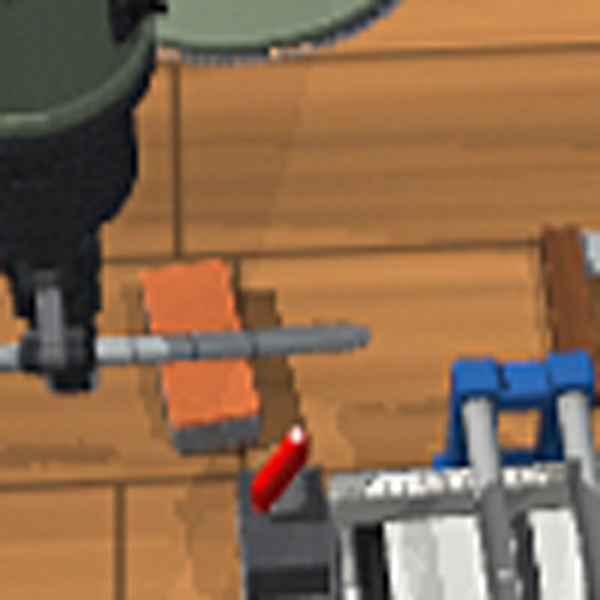

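```bash
python3 - <<'E'
from h import *
import pickle;s,p,q,b=pickle.load(open("w9.pkl","rb"));T=wpose(p,s)
c=lambda x,y:(170+x/10-.0,60+y/10)
g=lambda x,y,z:watz(p,T,c(x,y),z)
for n,v in dict(oL=(148,530),oR=(630,515),iL=(142,180),iR=(625,172)).items(): print(n,g(*v,.066).round(4))
oL,oR=g(148,530,.066),g(630,515,.066);d=oR-oL;print("outer edge len,deg",np.hypot(*d[:2]),np.degrees(np.arctan2(d[1],d[0])))
for z in(.066,): print("shoulder ctr",g(270,350,.0755))
dot=g(92,270,.101);end=g(345,440,.101);e2=g(390,455,.101)
d=dot-end;print("wing dot",dot,end,np.degrees(np.arctan2(d[1],d[0])),np.hypot(*d[:2]))
# rail / base edges: near edge of base in full image (1.5x) at z? strip black inner
for a,bb in(((308,105),(698,135)),((306,84),(700,114))):
    A=watz(p,T,np.array(a)/1.5,.04);B=watz(p,T,np.array(bb)/1.5,.04);d=B-A;print("edge",A.round(4),B.round(4),np.hypot(*d[:2]),np.degrees(np.arctan2(d[1],d[0])))
# rod tip & axis in tool frame from this picture
Rm=toolR(s)
for r in(160,247,328): print(r,(Rm.T@(watz(p,T,(384/1.5,r/1.5),s["position"][2]+.037)-s["position"])*1000).round(1))
save(p,"w9t",(225,0,285,45),12)
E
```

```text
oL [ 0.4946 -0.0047  0.066 ]
oR [ 0.5536 -0.0024  0.066 ]
iL [0.4933 0.0384 0.066 ]
iR [0.5518 0.039  0.066 ]
outer edge len,deg 0.05897335052443966 2.195745165036505
shoulder ctr [0.51141472 0.01710244 0.0755    ]
wing dot [0.49625765 0.02589367 0.101     ] [0.52484582 0.00679234 0.101     ] 146.2509379611172 0.03438233158610062
edge [0.5146 0.0504 0.04  ] [0.8967 0.0634 0.04  ] 0.3822966099639793 1.9520370871888721
edge [0.5123 0.069  0.04  ] [0.8979 0.0857 0.04  ] 0.3859386833898082 2.4884870149957274
160 [ 76.3   0.9 -37. ]
247 [ 50.4   0.9 -37. ]
328 [ 24.3   1.  -37. ]
```

View pics/w9t.png

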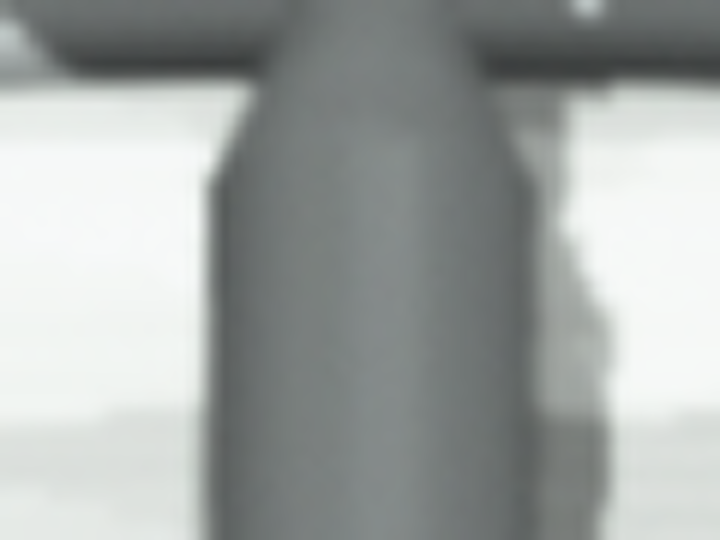

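Cutter yaw comes to about 2.1°, and the bore middle to about (0.537, 0.018), with three estimates agreeing within about 2 mm. The wing's dot heads 146°. The next move backs the rod off to about 20 mm outside the mouth, at bore height.

```bash
python3 -m creep '[{"rx":0,"ry":0,"rz":-0.2,"tx":-30,"ty":-15,"tz":0,"hand":1},{"rx":0,"ry":0,"rz":-0.2,"tx":-60,"ty":-30,"tz":20,"hand":1},{"rx":0,"ry":0,"rz":-0.2,"tx":-90,"ty":-41,"tz":50,"hand":1},{"rx":0,"ry":0,"rz":-0.2,"tx":-95,"ty":-41,"tz":95,"hand":1},{"rx":0,"ry":0,"rz":-0.2,"tx":-95,"ty":-41,"tz":135,"hand":1},{"rx":0,"ry":0,"rz":-0.2,"tx":-95,"ty":-41,"tz":150,"hand":1},{"rx":0,"ry":0,"rz":-0.2,"tx":-95,"ty":-41,"tz":157,"hand":1},{"rx":0,"ry":0,"rz":-0.2,"tx":-95,"ty":-41,"tz":157,"hand":1}]'
cat > chk.py <<'E'
from h import *
import sys
s=bot.observe();b=viewer.grab_frame("scene");q=viewer.grab_frame("side")
n=sys.argv[1];save(b,"c"+n,(180,150,270,220),8);save(q,"s"+n,(245,140,335,210),8)
Rm=toolR(s);print("pos",s["position"],"rpy",np.degrees(s["tool_rot"]),"F",s["force"],"M",s["moment"],s["grip_width"],s["clock"])
tip=s["position"]+Rm@np.array([.125,0,-.037]);bk=s["position"]+Rm@np.array([.03,0,-.037])
print("tip",tip,"scene",((proj(b,[tip,bk])-[180,150])*8).round(0).tolist(),"side",((proj(q,[tip,bk])-[245,140])*8).round(0).tolist())
import pickle;pickle.dump((s,b,q),open("chk.pkl","wb"))
E
python3 chk.py 10
```

```text
clock: 8.55
position: [0.5448, -0.1627, 0.1015]
tool_rot: [3.141, 0.0, 1.609]
force: [0.2, 0.1, -1.7]
grip_width: 0.0087
pos [ 0.54476703 -0.16268353  0.10146074] rpy [1.79975705e+02 3.74184335e-03 9.21616131e+01] F [ 0.15539509  0.09819448 -1.68766801] M [-0.02669499 -0.01243169  0.00568528] 0.008653819161070511 8.55
tip [ 0.54003647 -0.03777066  0.13845257] scene [[375.0, 306.0], [112.0, 325.0]] side [[222.0, 96.0], [361.0, -6.0]]
```

View pics/c10.png

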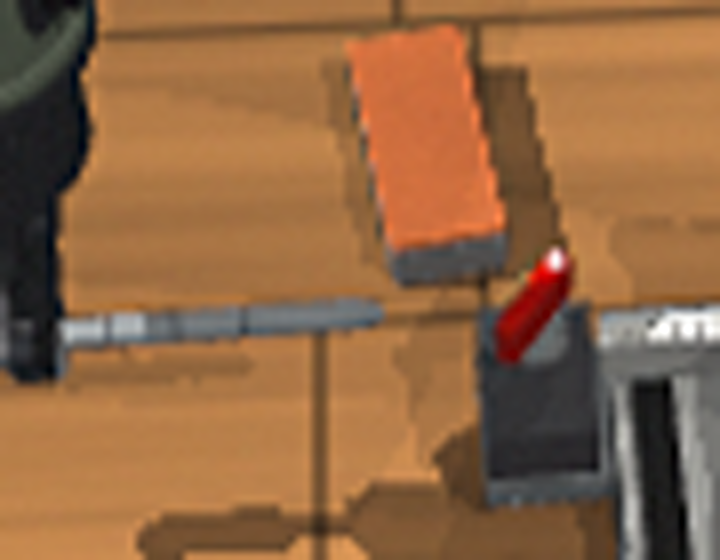

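View pics/s10.png

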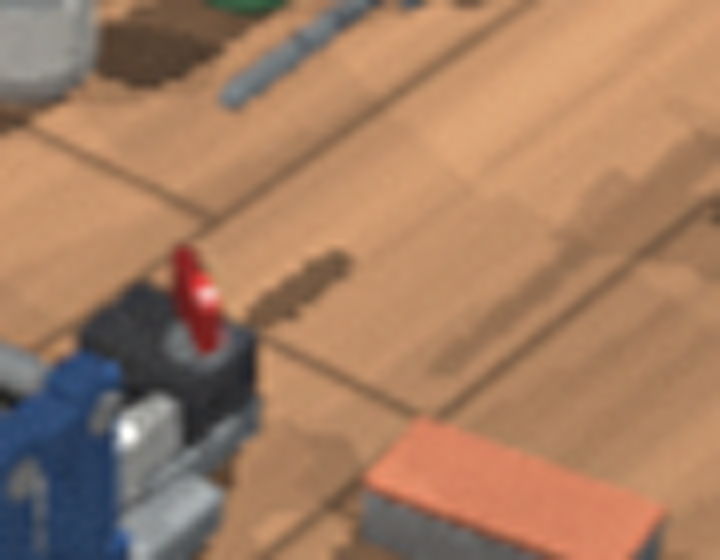

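```bash
python3 - <<'E'
from h import *
import pickle;s,b,q=pickle.load(open("chk.pkl","rb"))
O=np.array([.5368,.0182,0]);Rz=R.from_euler("z",2.1,degrees=True).as_matrix()
pts={}
for x in(-44,16):
  for y in(-22,22):
    pts[x,y,66]=O+Rz@np.array([x,y,66])/1000
pts["wing"]=O+Rz@np.array([-28,0,88.5])/1000
for k,v in pts.items(): print(k,((proj(b,v)[0]-[180,150])*8).round(0),((proj(q,v)[0]-[245,140])*8).round(0))
E
```

```text
(-44, -22, 66) [469. 305.] [258. 325.]
(-44, 22, 66) [581. 297.] [191. 379.]
(16, -22, 66) [478. 436.] [138. 269.]
(16, 22, 66) [594. 427.] [ 70. 321.]
wing [526. 303.] [193. 291.]
```

```bash
python3 - <<'E'
from h import *
import pickle;P=pickle.load(open("P0.pkl","rb"));b,q=P["scene"],P["side"]
save(b,"c0z",(232,172,272,222),14)
O=np.array([.5368,.0182,0]);Rz=R.from_euler("z",2.1,degrees=True).as_matrix()
for x in(-44,0,16):
  for y in(-22,22):
    for z in (66,34,0):
      v=O+Rz@np.array([x,y,z])/1000; print((x,y,z),((proj(b,v)[0]-[232,172])*14).round(0))
E
```

```text
(-44, -22, 66) [ 92. 226.]
(-44, -22, 34) [ 98. 302.]
(-44, -22, 0) [104. 381.]
(-44, 22, 66) [289. 211.]
(-44, 22, 34) [290. 288.]
(-44, 22, 0) [291. 367.]
(0, -22, 66) [105. 393.]
(0, -22, 34) [110. 468.]
(0, -22, 0) [116. 543.]
(0, 22, 66) [305. 378.]
(0, 22, 34) [306. 453.]
(0, 22, 0) [307. 529.]
(16, -22, 66) [109. 455.]
(16, -22, 34) [115. 529.]
(16, -22, 0) [120. 604.]
(16, 22, 66) [311. 440.]
(16, 22, 34) [312. 514.]
(16, 22, 0) [313. 589.]
```

View pics/c0z.png

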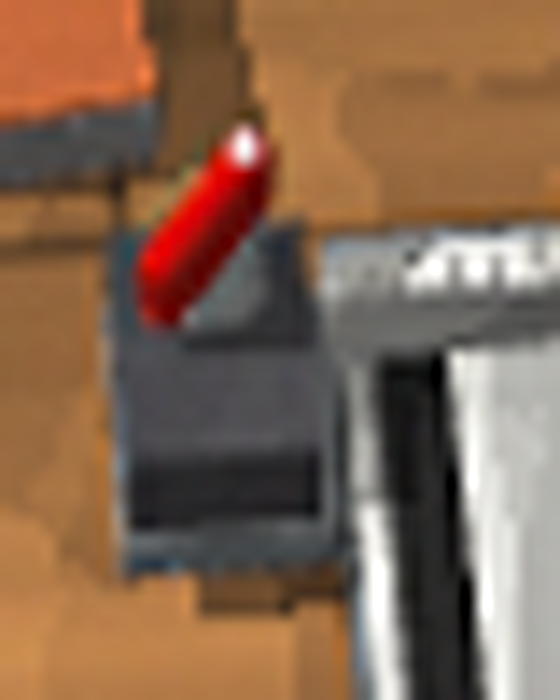

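The scene camera's bias is the same (about +0.9 px) for the collar and for the rod tip, so their relative position holds. Lowering to bore height.

```bash
python3 -m creep '[{"rx":0,"ry":0,"rz":0,"tx":0,"ty":-1.4,"tz":30,"hand":1},{"rx":0,"ry":0,"rz":0,"tx":0,"ty":-1.4,"tz":60,"hand":1},{"rx":0,"ry":0,"rz":0,"tx":0,"ty":-1.4,"tz":80,"hand":1},{"rx":0,"ry":0,"rz":0,"tx":0,"ty":-1.4,"tz":88.5,"hand":1},{"rx":0,"ry":0,"rz":0,"tx":0,"ty":-1.4,"tz":88.5,"hand":1},{"rx":0,"ry":0,"rz":0,"tx":0,"ty":-1.4,"tz":88.5,"hand":1}]'
python3 chk.py 11
```

```text
clock: 9.25
position: [0.5439, -0.1629, 0.0138]
tool_rot: [3.14, 0.001, 1.608]
force: [0.2, -0.2, -1.8]
grip_width: 0.0087
pos [ 0.54387787 -0.16288858  0.01377297] rpy [1.79902560e+02 3.00985146e-02 9.21556359e+01] F [ 0.20912877 -0.23112415 -1.78825767] M [ 0.01347038  0.03109194 -0.01304999] 0.00870573643966396 9.25
tip [ 0.5391125  -0.03796     0.05070725] scene [[389.0, 428.0], [143.0, 447.0]] side [[220.0, 274.0], [354.0, 170.0]]
```

View pics/c11.png

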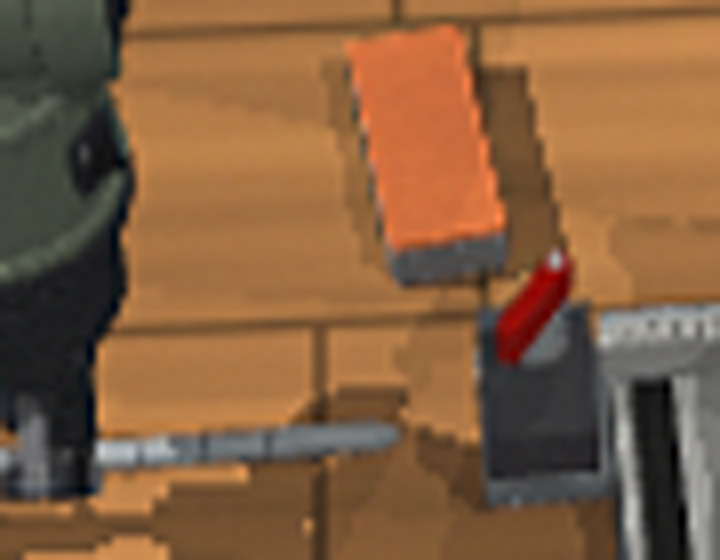

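View pics/s11.png

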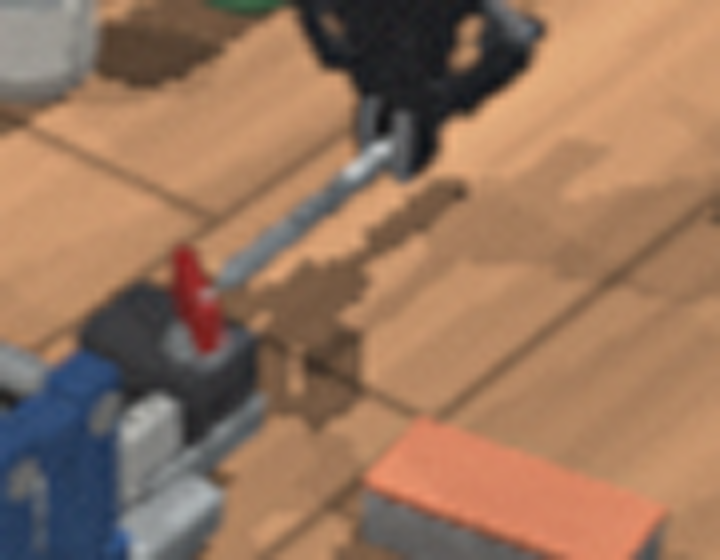

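```bash
python3 -m creep '[{"rx":0,"ry":0,"rz":0,"tx":10,"ty":-0.4,"tz":0.5,"hand":1},{"rx":0,"ry":0,"rz":0,"tx":20,"ty":-0.4,"tz":0.5,"hand":1},{"rx":0,"ry":0,"rz":0,"tx":28,"ty":-0.4,"tz":0.5,"hand":1},{"rx":0,"ry":0,"rz":0,"tx":33,"ty":-0.4,"tz":0.5,"hand":1},{"rx":0,"ry":0,"rz":0,"tx":37,"ty":-0.4,"tz":0.5,"hand":1},{"rx":0,"ry":0,"rz":0,"tx":40,"ty":-0.4,"tz":0.5,"hand":1}]'
python3 chk.py 12
```

```text
clock: 9.95
position: [0.541, -0.1224, 0.0119]
tool_rot: [-3.142, 0.0, 1.609]
force: [0.5, -0.5, -2.1]
grip_width: 0.0087
pos [ 0.54104814 -0.12240502  0.01189261] rpy [-1.79995280e+02  2.27556608e-03  9.21694436e+01] F [ 0.54061134 -0.53863347 -2.06216143] M [-0.09856411  0.00579587  0.01727081] 0.00871418634711151 9.95
tip [0.53631927 0.00250697 0.04888764] scene [[494.0, 420.0], [248.0, 439.0]] side [[162.0, 326.0], [300.0, 218.0]]
```

View pics/c12.png

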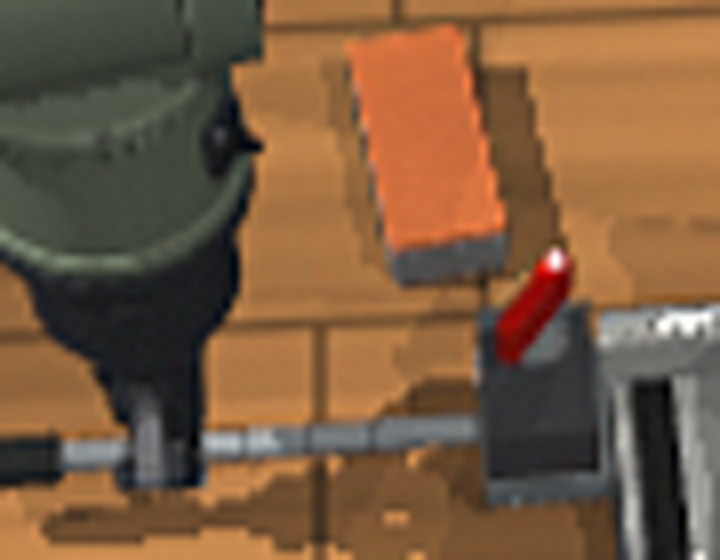

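View pics/s12.png

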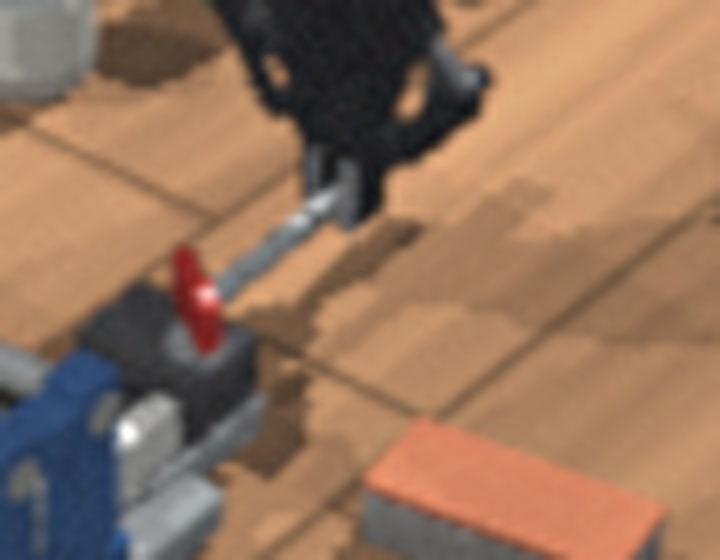

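The tip is about 6 mm inside the mouth with no jam force. I'll keep pushing in small steps, slightly higher.

```bash
python3 -m creep '[{"rx":0,"ry":0,"rz":0,"tx":3,"ty":0,"tz":-0.8,"hand":1},{"rx":0,"ry":0,"rz":0,"tx":6,"ty":0,"tz":-0.8,"hand":1},{"rx":0,"ry":0,"rz":0,"tx":9,"ty":0,"tz":-0.8,"hand":1},{"rx":0,"ry":0,"rz":0,"tx":12,"ty":0,"tz":-0.8,"hand":1}]'
python3 chk.py 13
```

```text
clock: 10.45
position: [0.5406, -0.1105, 0.0127]
tool_rot: [-3.142, -0.0, 1.608]
force: [-0.0, 0.9, -2.3]
grip_width: 0.0087
pos [ 0.5405848  -0.11053419  0.01268869] rpy [-1.79999297e+02 -3.94184931e-03  9.21557649e+01] F [-0.0437874   0.86009692 -2.25227744] M [ 0.03230349 -0.02670607  0.02030984] 0.008663888444046563 10.45
tip [0.53588331 0.01437482 0.04969729] scene [[524.0, 417.0], [279.0, 435.0]] side [[144.0, 339.0], [283.0, 230.0]]
```

```bash
python3 -m creep '[{"rx":0,"ry":0,"rz":0,"tx":5,"ty":0,"tz":0,"hand":1},{"rx":0,"ry":0,"rz":0,"tx":10,"ty":0,"tz":0,"hand":1},{"rx":0,"ry":0,"rz":0,"tx":15,"ty":0,"tz":0,"hand":1},{"rx":0,"ry":0,"rz":0,"tx":20,"ty":0,"tz":0,"hand":1},{"rx":0,"ry":0,"rz":0,"tx":25,"ty":0,"tz":0,"hand":1},{"rx":0,"ry":0,"rz":0,"tx":30,"ty":0,"tz":0,"hand":1}]'
python3 chk.py 14
```

```text
clock: 11.15
position: [0.5395, -0.0803, 0.0127]
tool_rot: [3.142, -0.0, 1.609]
force: [0.1, 0.7, -2.7]
grip_width: 0.0085
pos [ 0.53945109 -0.08031547  0.01270988] rpy [ 1.79999968e+02 -7.30307875e-04  9.21646191e+01] F [ 0.05497266  0.70852126 -2.68204181] M [-0.0443115  -0.01066269 -0.00118912] 0.008501161377879993 11.15
tip [0.53472974 0.04459487 0.04971148] scene [[602.0, 411.0], [357.0, 429.0]] side [[97.0, 375.0], [240.0, 264.0]]
```

View pics/c14.png

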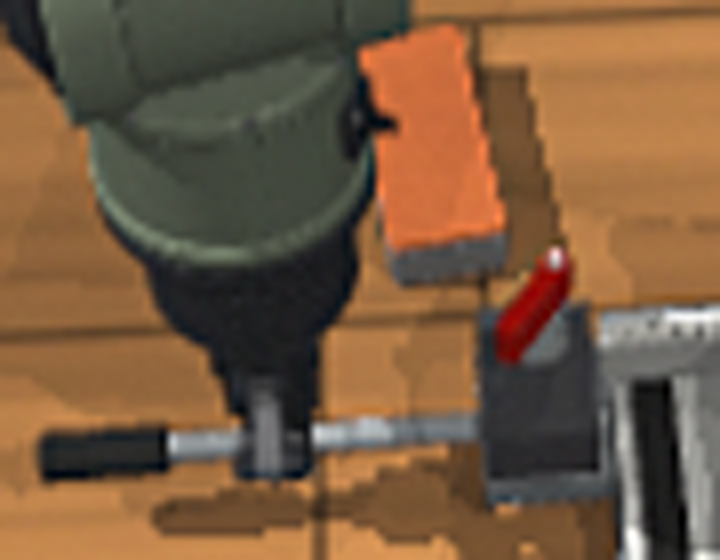

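View pics/s14.png

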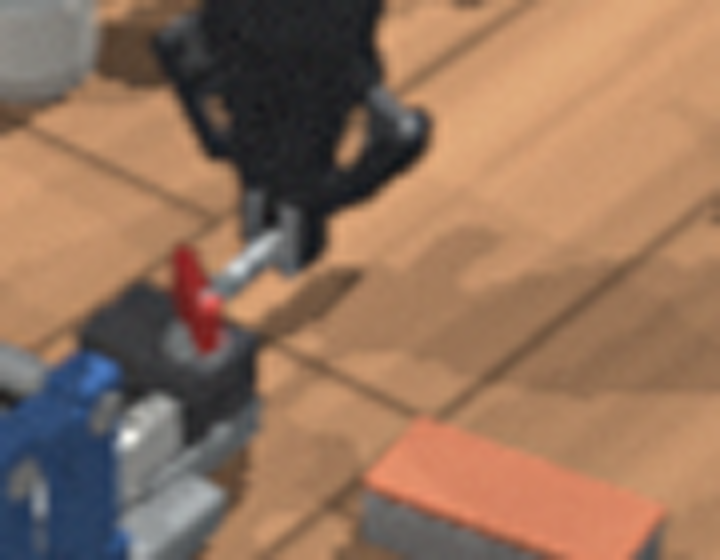

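```bash
python3 -m creep '[{"rx":0,"ry":0,"rz":0,"tx":5,"ty":0,"tz":0,"hand":1},{"rx":0,"ry":0,"rz":0,"tx":10,"ty":0,"tz":0,"hand":1},{"rx":0,"ry":0,"rz":0,"tx":15,"ty":0,"tz":0,"hand":1},{"rx":0,"ry":0,"rz":0,"tx":20,"ty":0,"tz":0,"hand":1},{"rx":0,"ry":0,"rz":0,"tx":23,"ty":0,"tz":0,"hand":1},{"rx":0,"ry":0,"rz":0,"tx":23,"ty":0,"tz":0,"hand":1}]'
python3 chk.py 15; python3 - <<'E'
from h import *
p=viewer.grab_frame("wrist");save(p,"w15",scale=1.5)
E
```

```text
clock: 11.85
position: [0.5386, -0.0572, 0.0127]
tool_rot: [3.142, -0.0, 1.609]
force: [-1.1, 0.3, -2.2]
grip_width: 0.0091
pos [ 0.53864693 -0.0572429   0.01271937] rpy [ 1.79997247e+02 -9.89532914e-03  9.21950439e+01] F [-1.09361713  0.32827309 -2.23782018] M [0.02494654 0.06461045 0.02498123] 0.009122664683945262 11.85
tip [0.53385773 0.06765893 0.04974095] scene [[661.0, 406.0], [417.0, 425.0]] side [[61.0, 403.0], [206.0, 290.0]]
```

View pics/c15.png

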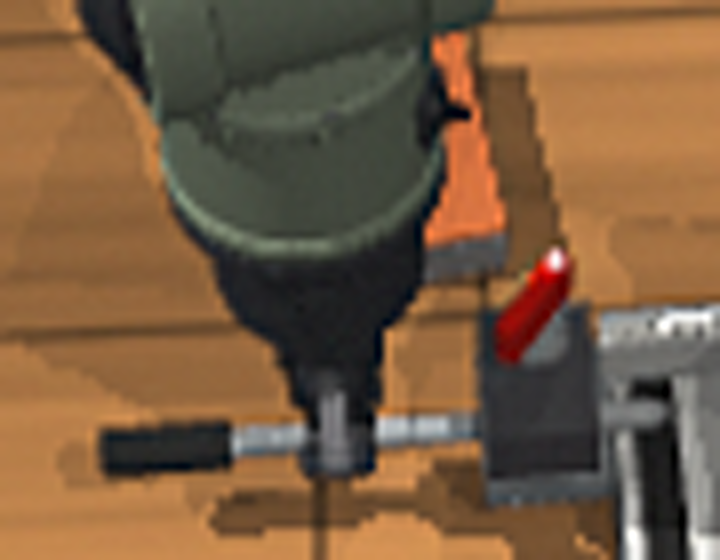

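View pics/w15.png

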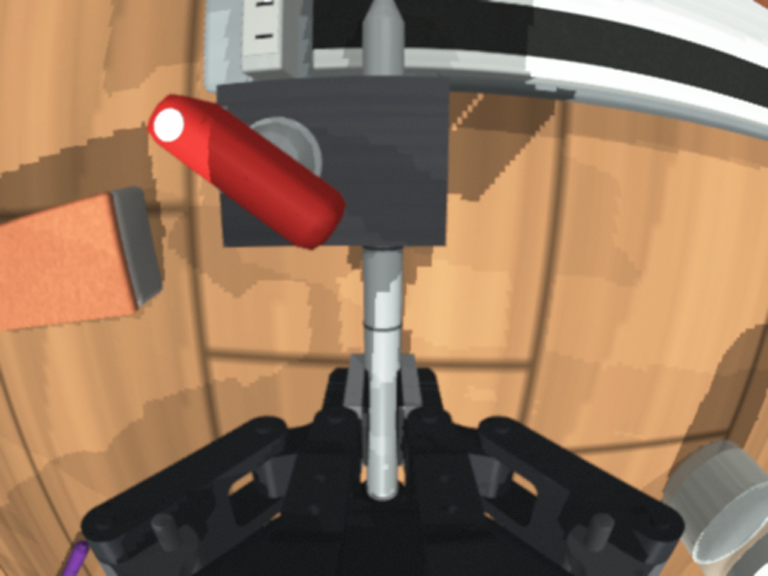

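The rod is through the collar: the tip shows at (383,5) over the bed, past the inner face at row ~78. Let go: open, then rise straight up.

```bash
python3 -m creep '[{"rx":0,"ry":0,"rz":0,"tx":0,"ty":0,"tz":0,"hand":0.4},{"rx":0,"ry":0,"rz":0,"tx":0,"ty":0,"tz":0,"hand":0.1},{"rx":0,"ry":0,"rz":0,"tx":0,"ty":0,"tz":0,"hand":-0.2},{"rx":0,"ry":0,"rz":0,"tx":0,"ty":0,"tz":0,"hand":-0.2},{"rx":0,"ry":0,"rz":0,"tx":0,"ty":0,"tz":0,"hand":-0.2}]'
python3 -m creep '[{"rx":0,"ry":0,"rz":0,"tx":0,"ty":0,"tz":-20,"hand":-0.2},{"rx":0,"ry":0,"rz":0,"tx":0,"ty":0,"tz":-55,"hand":-0.2},{"rx":0,"ry":0,"rz":0,"tx":0,"ty":0,"tz":-100,"hand":-0.2},{"rx":0,"ry":0,"rz":0,"tx":0,"ty":0,"tz":-145,"hand":-0.2},{"rx":0,"ry":0,"rz":0,"tx":-10,"ty":0,"tz":-170,"hand":-0.2},{"rx":0,"ry":0,"rz":0,"tx":-10,"ty":0,"tz":-170,"hand":-0.2},{"rx":0,"ry":0,"rz":0,"tx":-10,"ty":0,"tz":-170,"hand":-0.2}]'
python3 - <<'E'
from h import *
s=bot.observe();p=viewer.grab_frame("wrist");save(p,"w16",scale=1.5);print(s["position"],np.degrees(s["tool_rot"]),s["qpos"].round(2))
save(p,"w16z",(190,30,290,130),7)
import pickle;pickle.dump((s,p),open("w16.pkl","wb"))
E
python3 chk.py 16
```

```text
clock: 12.5
position: [0.5387, -0.0579, 0.0127]
tool_rot: [3.141, -0.0, 1.608]
force: [-1.1, 0.1, 0.6]
grip_width: 0.0512
clock: 13.2
position: [0.5389, -0.0681, 0.1828]
tool_rot: [3.141, 0.0, 1.608]
force: [-0.3, 0.7, -0.6]
grip_width: 0.0513
[ 0.53894883 -0.06808913  0.18275644] [1.79967664e+02 1.64170748e-02 9.21193764e+01] [ 0.32  0.44 -0.41  1.83  0.22  0.91 -0.15]
pos [ 0.53855629 -0.0677606   0.18199569] rpy [-1.79952622e+02 -7.46062529e-03  9.21513177e+01] F [ 0.3462938   0.78417223 -0.73901964] M [-0.00917584  0.03328094 -0.03433777] 0.05102178352548856 13.25
tip [0.5338947  0.05714763 0.21901196] scene [[636.0, 150.0], [359.0, 170.0]] side [[78.0, 31.0], [232.0, -76.0]]
```

View pics/w16.png

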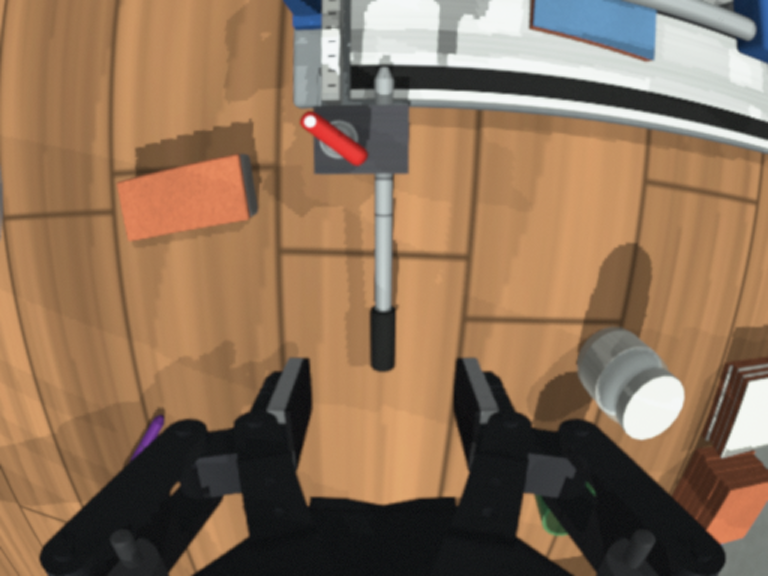

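View pics/c16.png

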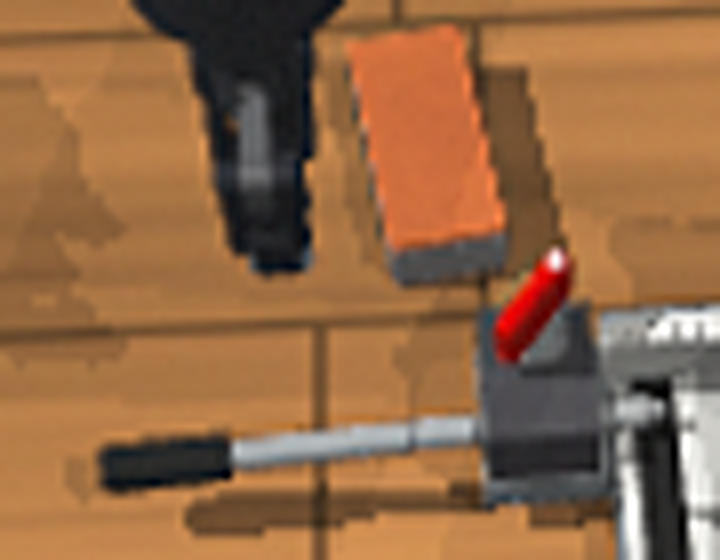

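View pics/s16.png

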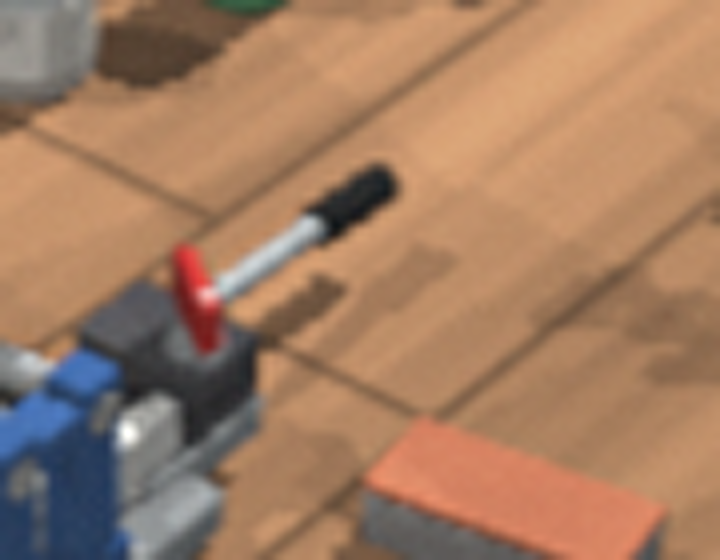

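The wrist picture shows the rod released in the collar and drooping slightly: tip at (385,70) over the bed, grip end at (383,368). Now I'll measure the wing.

```bash
python3 - <<'E'
from h import *
import pickle;s,p=pickle.load(open("w16.pkl","rb"))
save(p,"w16z",(190,60,280,125),8)
E
```

```text
(no output)
```

View pics/w16z.png

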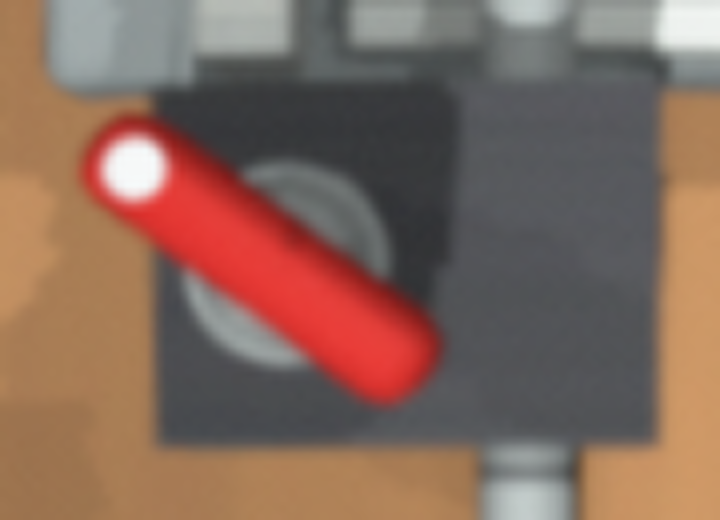

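```bash
python3 - <<'E'
from h import *
import pickle;s,p=pickle.load(open("w16.pkl","rb"));T=wpose(p,s);Rm=toolR(s)
g=lambda x,y,z:watz(p,T,(190+x/8,60+y/8),z)
cs=dict(oL=(156,445),oR=(657,442),iL=(153,92),iR=(660,85))
C={k:g(*v,.066) for k,v in cs.items()}
for k,v in C.items():print(k,v.round(4))
m=sum(C.values())/4
for a,b in(("oL","oR"),("iL","iR"),("oL","iL"),("oR","iR")):
    d=C[b]-C[a];print(a,b,np.hypot(*d[:2]).round(4),np.degrees(np.arctan2(d[1],d[0])).round(2))
print("ctr",m,"axis est from block",m+R.from_euler("z",2.1,degrees=True).apply([-.014,0,0]),"O",m+R.from_euler("z",2.1,degrees=True).apply([.014,0,0]))
print("shoulder",g(286,263,.0745+.0007))
d0=g(134,167,.1012);# dot centre
e=g(385,352,.1012)
# wing full ends: dot-side outer end and other end along its axis
a=g(97,140,.1012);b=g(425,382,.1012)
print("ends",a,b,np.hypot(*(a-b)[:2]),"mid",(a+b)/2,"yaw",np.degrees(np.arctan2(*(a-b)[[1,0]])),np.degrees(np.arctan2(*(d0-e)[[1,0]])))
print("rod y in tool", [ (Rm.T@(g(528,y,.05)-s["position"])*1000).round(1) for y in(480,515)])
E
```

```text
oL [ 0.4939 -0.0048  0.066 ]
oR [ 0.5534 -0.0026  0.066 ]
iL [0.4924 0.0377 0.066 ]
iR [0.5519 0.0401 0.066 ]
oL oR 0.0595 2.1
iL iR 0.0595 2.31
oL iL 0.0426 91.94
oR iR 0.0428 92.05
ctr [0.5228932  0.01760022 0.066     ] axis est from block [0.50890261 0.01708721 0.066     ] O [0.5368838  0.01811324 0.066     ]
shoulder [0.50976266 0.01704593 0.0752    ]
ends [0.4921619 0.0293298 0.1012   ] [0.52703524 0.00435702 0.1012    ] 0.04289276679402528 mid [0.50959857 0.01684341 0.1012    ] yaw 144.39357586789427 144.4152001382287
rod y in tool [array([ 59.2,   1.6, 132.7]), array([ 54.8,   1.6, 132.7])]
```

Every measurement of the screw axis agrees at about (0.509, 0.017). The wing's yaw is 144.4°, so it is 142° (2.48 rad) unscrewed, within the given range. Next I go above it, jaws across the plate.

```bash
python3 -m creep '[{"rx":0,"ry":0,"rz":-8,"tx":20,"ty":-6,"tz":0,"hand":-0.2},{"rx":0,"ry":0,"rz":-16,"tx":40,"ty":-12,"tz":0,"hand":-0.2},{"rx":0,"ry":0,"rz":-24,"tx":60,"ty":-18,"tz":0,"hand":-0.2},{"rx":0,"ry":0,"rz":-32,"tx":80,"ty":-24,"tz":10,"hand":-0.2},{"rx":0,"ry":0,"rz":-40,"tx":86,"ty":-27,"tz":25,"hand":-0.2},{"rx":0,"ry":0,"rz":-48,"tx":86,"ty":-27,"tz":40,"hand":-0.2},{"rx":0,"ry":0,"rz":-52.3,"tx":86,"ty":-27,"tz":55,"hand":-0.2},{"rx":0,"ry":0,"rz":-52.3,"tx":86,"ty":-27,"tz":55,"hand":-0.2}]'
python3 - <<'E'
from h import *
s=bot.observe();p=viewer.grab_frame("wrist");save(p,"w17",scale=1.5);print(s["position"],np.degrees(s["tool_rot"]),s["qpos"].round(2))
T=wpose(p,s)
for z in(.1012,.08): print(wproj(p,T,np.array([.509,.017,z]))*1.5)
E
```

```text
clock: 14.15
position: [0.5073, 0.0173, 0.1254]
tool_rot: [-3.14, -0.004, 2.523]
force: [-0.8, -0.6, 0.2]
grip_width: 0.0511
[0.50729097 0.01725943 0.12543292] [-179.89039171   -0.21410219  144.56519509] [ 0.31  0.51 -0.62  1.96  0.4   0.8   0.42]
[[382.87763403 327.87075657]]
[[382.88062261 311.91931857]]
```

View pics/w17.png

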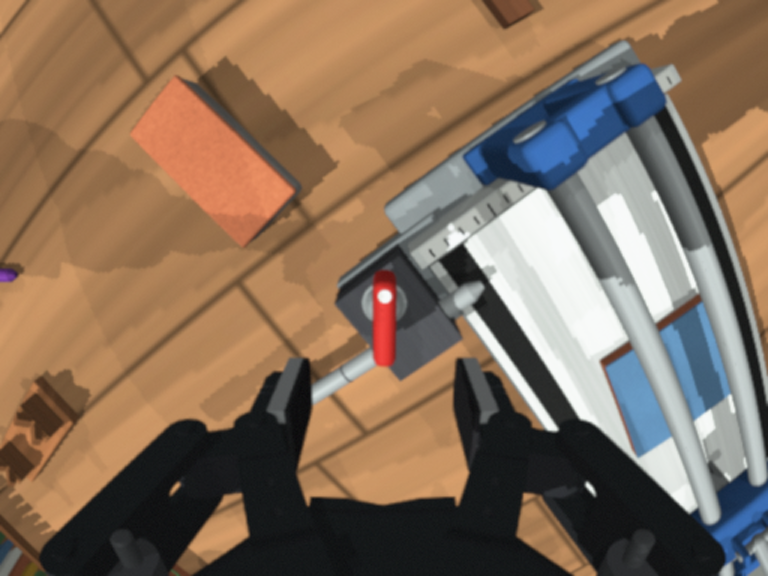

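```bash
python3 -m creep '[{"rx":0,"ry":0,"rz":0,"tx":-0.5,"ty":0.8,"tz":15,"hand":-0.2},{"rx":0,"ry":0,"rz":0,"tx":-0.5,"ty":0.8,"tz":35,"hand":-0.2},{"rx":0,"ry":0,"rz":0,"tx":-0.5,"ty":0.8,"tz":50,"hand":-0.2},{"rx":0,"ry":0,"rz":0,"tx":-0.5,"ty":0.8,"tz":58,"hand":-0.2},{"rx":0,"ry":0,"rz":0,"tx":-0.5,"ty":0.8,"tz":63,"hand":-0.2},{"rx":0,"ry":0,"rz":0,"tx":-0.5,"ty":0.8,"tz":63,"hand":-0.2}]'
python3 - <<'E'
from h import *
s=bot.observe();p=viewer.grab_frame("wrist");save(p,"w18",scale=1.5);print(s["position"],np.degrees(s["tool_rot"]),s["force"],s["moment"])
T=wpose(p,s)
q=viewer.grab_frame("side");save(q,"s18",(235,120,325,190),8)
b=viewer.grab_frame("scene");save(b,"c18",(180,140,270,210),8)
E
```

```text
clock: 14.8
position: [0.5095, 0.0176, 0.0644]
tool_rot: [-3.141, -0.0, 2.521]
force: [-0.3, -1.3, 0.1]
grip_width: 0.0513
[0.50953976 0.01760077 0.06442539] [-1.79985964e+02 -2.44513858e-02  1.44450593e+02] [-0.31684227 -1.32816937  0.05728873] [-0.01693197 -0.02346224  0.01484879]
```

View pics/w18.png

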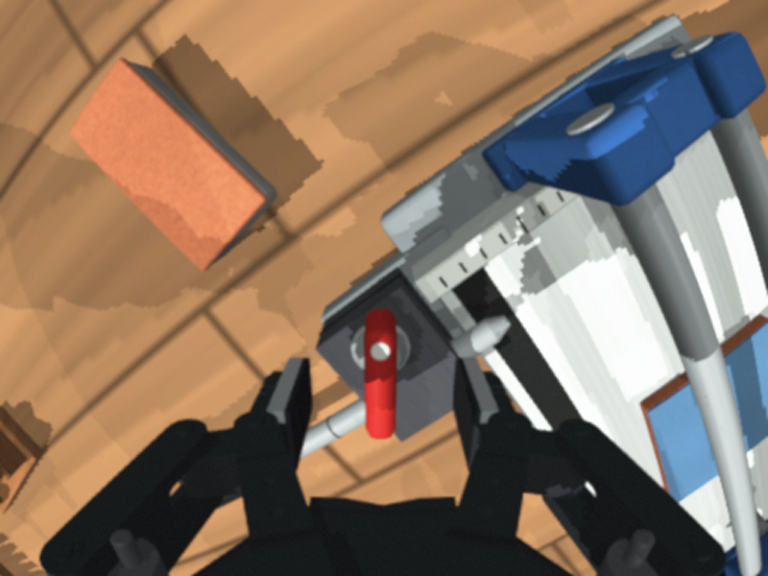

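View pics/s18.png

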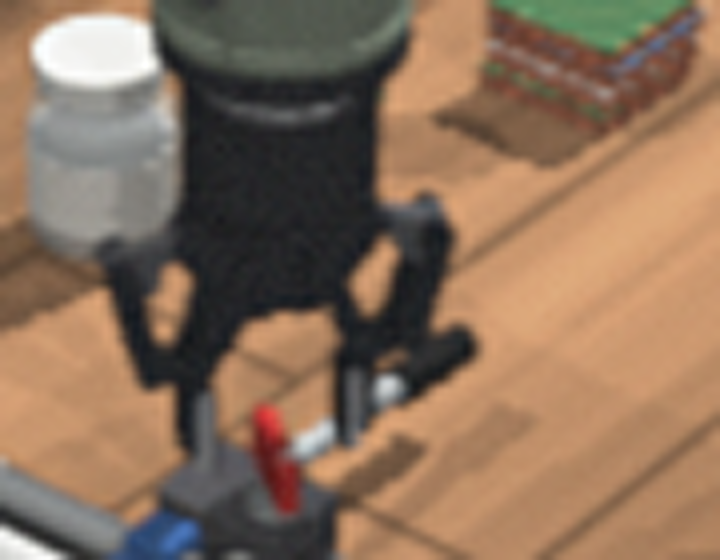

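View pics/c18.png

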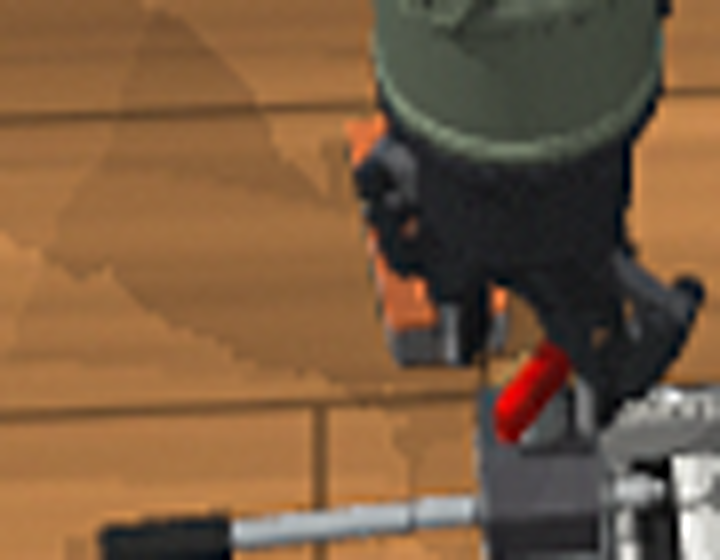

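```bash
python3 -m creep '[{"rx":0,"ry":0,"rz":0,"tx":0,"ty":0,"tz":4,"hand":-0.2},{"rx":0,"ry":0,"rz":0,"tx":0,"ty":0,"tz":8.5,"hand":-0.2},{"rx":0,"ry":0,"rz":0,"tx":0,"ty":0,"tz":8.5,"hand":0.5},{"rx":0,"ry":0,"rz":0,"tx":0,"ty":0,"tz":8.5,"hand":1},{"rx":0,"ry":0,"rz":0,"tx":0,"ty":0,"tz":8.5,"hand":1},{"rx":0,"ry":0,"rz":0,"tx":0,"ty":0,"tz":8.5,"hand":1},{"rx":0,"ry":0,"rz":0,"tx":0,"ty":0,"tz":8.5,"hand":1}]' 60
python3 - <<'E'
from h import *
s=bot.observe();p=viewer.grab_frame("wrist");save(p,"w19",scale=1.5);print(s["position"],np.degrees(s["tool_rot"]),s["force"],s["moment"],s["grip_width"])
q=viewer.grab_frame("side");save(q,"s19",(235,120,325,190),8)
E
```

```text
clock: 15.65
position: [0.5094, 0.017, 0.0564]
tool_rot: [-3.141, -0.0, 2.521]
force: [-2.5, -2.5, 4.9]
grip_width: 0.0096
[0.50935214 0.01701181 0.05635188] [-1.79949859e+02 -5.29327886e-04  1.44438110e+02] [-2.48244102 -2.5182871   4.88536588] [-0.5586109   0.69572604 -0.01417729] 0.009619660299588944
```

View pics/w19.png

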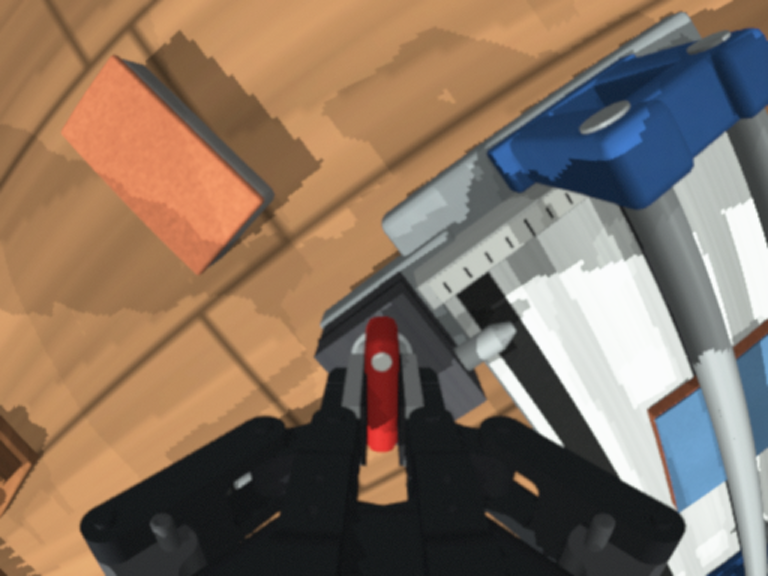

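View pics/s19.png

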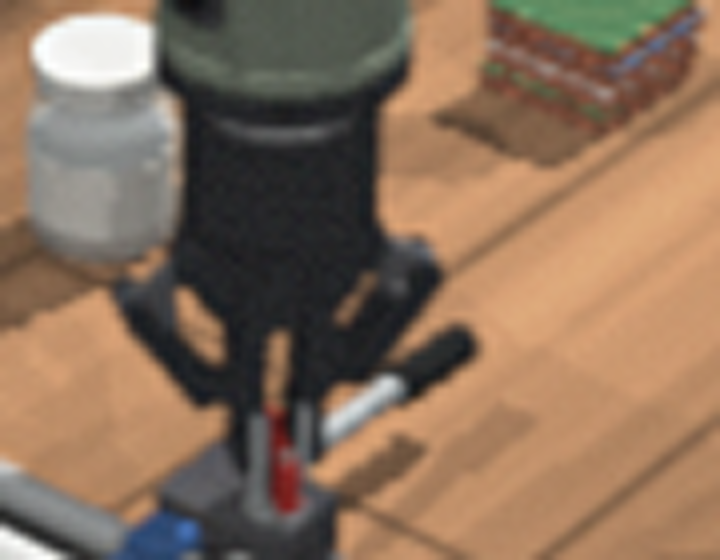

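The wing is gripped: it sits between the pads at (382,380), opening 9.6 mm, forces small. Now I turn clockwise (+rz), following the thread down.

```bash
python3 -m creep '[{"rx":0,"ry":0,"rz":6,"tx":0,"ty":0,"tz":0,"hand":1},{"rx":0,"ry":0,"rz":12,"tx":0,"ty":0,"tz":0.1,"hand":1},{"rx":0,"ry":0,"rz":18,"tx":0,"ty":0,"tz":0.1,"hand":1},{"rx":0,"ry":0,"rz":24,"tx":0,"ty":0,"tz":0.1,"hand":1},{"rx":0,"ry":0,"rz":30,"tx":0,"ty":0,"tz":0.2,"hand":1},{"rx":0,"ry":0,"rz":36,"tx":0,"ty":0,"tz":0.2,"hand":1},{"rx":0,"ry":0,"rz":36,"tx":0,"ty":0,"tz":0.2,"hand":1}]' 80
python3 - <<'E'
from h import *
s=bot.observe();print(s["position"],np.degrees(s["tool_rot"]),s["force"],s["moment"],s["grip_width"])
p=viewer.grab_frame("wrist");save(p,"w20",scale=1.5);print(s["qpos"].round(2))
E
```

```text
clock: 16.45
position: [0.509, 0.0167, 0.0561]
tool_rot: [-3.14, 0.001, 1.888]
force: [-5.1, -5.6, 8.3]
grip_width: 0.009
[0.50901269 0.01671378 0.05614781] [-1.79915611e+02  5.41481486e-02  1.08199947e+02] [-5.07686399 -5.56363923  8.27248433] [-1.17871547  1.20016986 -0.06728073] 0.009006430310335097
[ 0.13  0.59 -0.38  2.01  0.37  0.61 -0.17]
```

View pics/w20.png

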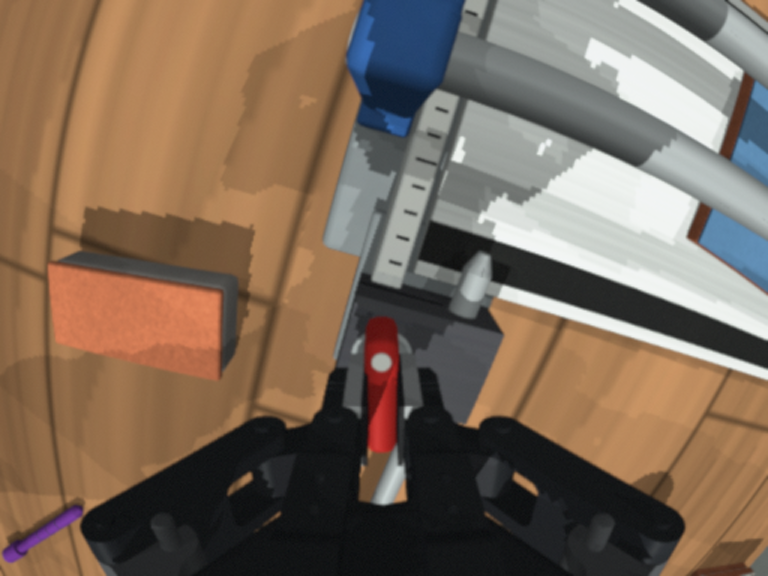

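```bash
python3 -m creep '[{"rx":0,"ry":0,"rz":7,"tx":0,"ty":0,"tz":0,"hand":1},{"rx":0,"ry":0,"rz":14,"tx":0,"ty":0,"tz":0.1,"hand":1},{"rx":0,"ry":0,"rz":21,"tx":0,"ty":0,"tz":0.1,"hand":1},{"rx":0,"ry":0,"rz":28,"tx":0,"ty":0,"tz":0.2,"hand":1},{"rx":0,"ry":0,"rz":35,"tx":0,"ty":0,"tz":0.2,"hand":1},{"rx":0,"ry":0,"rz":42,"tx":0,"ty":0,"tz":0.2,"hand":1},{"rx":0,"ry":0,"rz":48,"tx":0,"ty":0,"tz":0.3,"hand":1},{"rx":0,"ry":0,"rz":48,"tx":0,"ty":0,"tz":0.3,"hand":1}]'
python3 -m creep '[{"rx":0,"ry":0,"rz":7,"tx":0,"ty":0,"tz":0,"hand":1},{"rx":0,"ry":0,"rz":14,"tx":0,"ty":0,"tz":0.1,"hand":1},{"rx":0,"ry":0,"rz":21,"tx":0,"ty":0,"tz":0.1,"hand":1},{"rx":0,"ry":0,"rz":28,"tx":0,"ty":0,"tz":0.2,"hand":1},{"rx":0,"ry":0,"rz":35,"tx":0,"ty":0,"tz":0.2,"hand":1},{"rx":0,"ry":0,"rz":42,"tx":0,"ty":0,"tz":0.2,"hand":1},{"rx":0,"ry":0,"rz":46,"tx":0,"ty":0,"tz":0.2,"hand":1},{"rx":0,"ry":0,"rz":46,"tx":0,"ty":0,"tz":0.2,"hand":1}]'
python3 - <<'E'
from h import *
s=bot.observe();print(s["position"],np.degrees(s["tool_rot"]),s["force"],s["moment"],s["grip_width"])
p=viewer.grab_frame("wrist");save(p,"w21",scale=1.5);print(s["qpos"].round(2))
E
```

```text
clock: 17.3
position: [0.5083, 0.0166, 0.0558]
tool_rot: [-3.14, 0.002, 1.051]
force: [-10.6, -5.4, 10.7]
grip_width: 0.0089
clock: 18.1
position: [0.5078, 0.0171, 0.0555]
tool_rot: [-3.141, 0.003, 0.249]
force: [-12.0, -3.1, 12.9]
grip_width: 0.009
[0.5078388  0.01709439 0.05546862] [-179.990805      0.19481505   14.29215107] [-11.95416692  -3.10367937  12.87621611] [-0.73698437  2.71776088 -0.01905295] 0.009046866161882156
[-0.2   0.57  0.06  2.02 -0.06  0.55 -1.41]
```

View pics/w21.png

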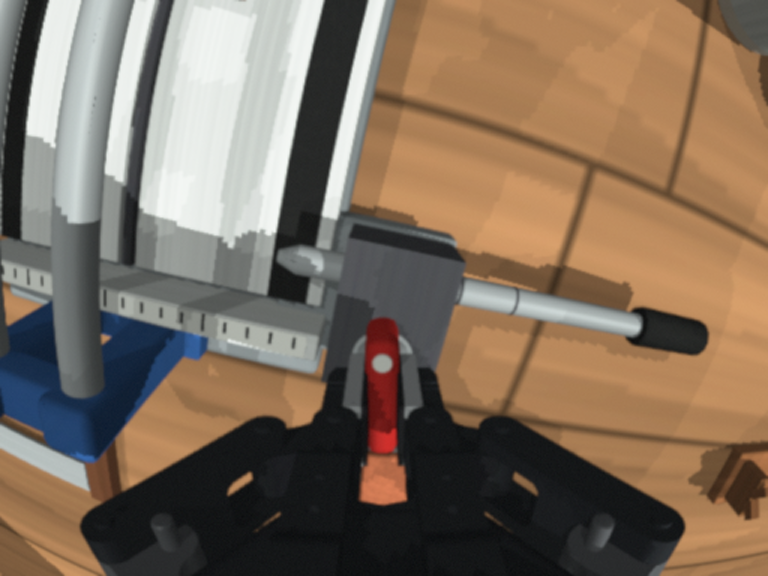

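A side force of 12 N has built up from a slight axis offset. I'll ease it and approach the seat slowly.

```bash
python3 -m creep '[{"rx":0,"ry":0,"rz":2,"tx":-1,"ty":0.3,"tz":-0.5,"hand":1},{"rx":0,"ry":0,"rz":4,"tx":-1,"ty":0.3,"tz":-0.5,"hand":1},{"rx":0,"ry":0,"rz":6,"tx":-1,"ty":0.3,"tz":-0.4,"hand":1},{"rx":0,"ry":0,"rz":8,"tx":-1,"ty":0.3,"tz":-0.4,"hand":1},{"rx":0,"ry":0,"rz":8,"tx":-1,"ty":0.3,"tz":-0.4,"hand":1}]'
python3 - <<'E'
from h import *
s=bot.observe();print(s["position"],np.degrees(s["tool_rot"]),s["force"],s["moment"],s["grip_width"])
E
python3 -m creep '[{"rx":0,"ry":0,"rz":1,"tx":0,"ty":0,"tz":0,"hand":1},{"rx":0,"ry":0,"rz":2,"tx":0,"ty":0,"tz":0,"hand":1},{"rx":0,"ry":0,"rz":2,"tx":0,"ty":0,"tz":0,"hand":1}]'
python3 - <<'E'
from h import *
s=bot.observe();print(s["position"],np.degrees(s["tool_rot"]),s["force"],s["moment"],s["grip_width"])
E
python3 -m creep '[{"rx":0,"ry":0,"rz":1,"tx":0,"ty":0,"tz":0,"hand":1},{"rx":0,"ry":0,"rz":2,"tx":0,"ty":0,"tz":0,"hand":1},{"rx":0,"ry":0,"rz":2,"tx":0,"ty":0,"tz":0,"hand":1}]'
python3 - <<'E'
from h import *
s=bot.observe();print(s["position"],np.degrees(s["tool_rot"]),s["force"],s["moment"],s["grip_width"])
E
```

```text
clock: 18.65
position: [0.5077, 0.0172, 0.0557]
tool_rot: [-3.141, 0.002, 0.111]
force: [-6.7, 0.6, 2.7]
grip_width: 0.0092
[0.50771927 0.01718181 0.05570112] [-1.79982149e+02  1.15473577e-01  6.38430233e+00] [-6.7373897   0.56217432  2.74438061] [ 0.06939652  1.53528559 -0.06820752] 0.00922152144914307
clock: 18.95
position: [0.5077, 0.0172, 0.0557]
tool_rot: [-3.141, 0.002, 0.077]
force: [-5.8, 0.9, 3.9]
grip_width: 0.0093
[0.50770539 0.01717212 0.05569204] [-1.79982444e+02  1.16540929e-01  4.42304338e+00] [-5.77600924  0.92817397  3.93123863] [0.11916098 1.52513539 0.05787104] 0.009337324763554884
clock: 19.25
position: [0.5077, 0.0172, 0.0557]
tool_rot: [-3.141, 0.002, 0.042]
force: [-7.5, 1.8, 4.1]
grip_width: 0.0091
[0.50771688 0.01719267 0.05569799] [-1.79985164e+02  1.16037020e-01  2.42319033e+00] [-7.49675944  1.75949377  4.0987299 ] [ 0.20559542  1.57190081 -0.02358038] 0.009096431337565917
```

```bash
cat > m.py <<'E'
from h import *
s=bot.observe();print(np.array(s["position"]).round(4),"yaw",np.degrees(s["tool_rot"])[2].round(2),"F",s["force"].round(1),"M",s["moment"].round(2),s["grip_width"].round(4),"q7",s["qpos"][6].round(3), "e7",s["joint_efforts"][6].round(3))
E
for i in 1 2; do :; done
python3 -m creep '[{"rx":0,"ry":0,"rz":1,"tx":0,"ty":0,"tz":0,"hand":1},{"rx":0,"ry":0,"rz":1.5,"tx":0,"ty":0,"tz":0,"hand":1},{"rx":0,"ry":0,"rz":1.5,"tx":0,"ty":0,"tz":0,"hand":1}]'; python3 m.py
python3 -m creep '[{"rx":0,"ry":0,"rz":1,"tx":0,"ty":0,"tz":0,"hand":1},{"rx":0,"ry":0,"rz":1.5,"tx":0,"ty":0,"tz":0,"hand":1},{"rx":0,"ry":0,"rz":1.5,"tx":0,"ty":0,"tz":0,"hand":1}]'; python3 m.py
python3 -m creep '[{"rx":0,"ry":0,"rz":1,"tx":0,"ty":0,"tz":0,"hand":1},{"rx":0,"ry":0,"rz":1.5,"tx":0,"ty":0,"tz":0,"hand":1},{"rx":0,"ry":0,"rz":1.5,"tx":0,"ty":0,"tz":0,"hand":1}]'; python3 m.py
```

```text
clock: 19.55
position: [0.5077, 0.0172, 0.0557]
tool_rot: [-3.141, 0.002, 0.017]
force: [-6.9, 1.8, 3.9]
grip_width: 0.0089
clock: 19.85
position: [0.5077, 0.0172, 0.0557]
tool_rot: [-3.142, 0.002, -0.009]
force: [-6.3, 1.1, 3.9]
grip_width: 0.009
clock: 20.15
position: [0.5077, 0.0173, 0.0557]
tool_rot: [3.142, 0.002, -0.034]
force: [-7.0, 0.8, 3.3]
grip_width: 0.0091Traceback (most recent call last):
  File "m.py", line 2, in <module>
    s=bot.observe();print(np.array(s["position"]).round(4),"yaw",np.degrees(s["tool_rot"])[2].round(2),"F",s["force"].round(1),"M",s["moment"].round(2),s["grip_width"].round(4),"q7",s["qpos"][6].round(3), "e7",s["joint_efforts"][6].round(3))
                                                                                                                                                        ^^^^^^^^^^^^^^^^^^^^^
AttributeError: 'float' object has no attribute 'round'
Traceback (most recent call last):
  File "m.py", line 2, in <module>
    s=bot.observe();print(np.array(s["position"]).round(4),"yaw",np.degrees(s["tool_rot"])[2].round(2),"F",s["force"]
[... 196 characters left out ...]
                                                                                 ^^^^^^^^^^^^^^^^^^^^^
AttributeError: 'float' object has no attribute 'round'
Traceback (most recent call last):
  File "m.py", line 2, in <module>
    s=bot.observe();print(np.array(s["position"]).round(4),"yaw",np.degrees(s["tool_rot"])[2].round(2),"F",s["force"].round(1),"M",s["moment"].round(2),s["grip_width"].round(4),"q7",s["qpos"][6].round(3), "e7",s["joint_efforts"][6].round(3))
                                                                                                                                                        ^^^^^^^^^^^^^^^^^^^^^
AttributeError: 'float' object has no attribute 'round'
```

```bash
sed -i 's/s\["grip_width"\].round(4)/round(s["grip_width"],4)/' m.py; python3 m.py; python3 m.py; python3 - <<'E'
from h import *
p=viewer.grab_frame("wrist");save(p,"w22",scale=1.5)
E
```

```text
[0.5077 0.0173 0.0557] yaw -1.97 F [-7.   0.8  3.3] M [0.05 1.58 1.06] 0.0091 q7 -1.617 e7 -1.272
[0.5077 0.0173 0.0557] yaw -1.97 F [-7.   0.8  3.3] M [0.05 1.58 1.06] 0.0091 q7 -1.617 e7 -1.272
```

View pics/w22.png

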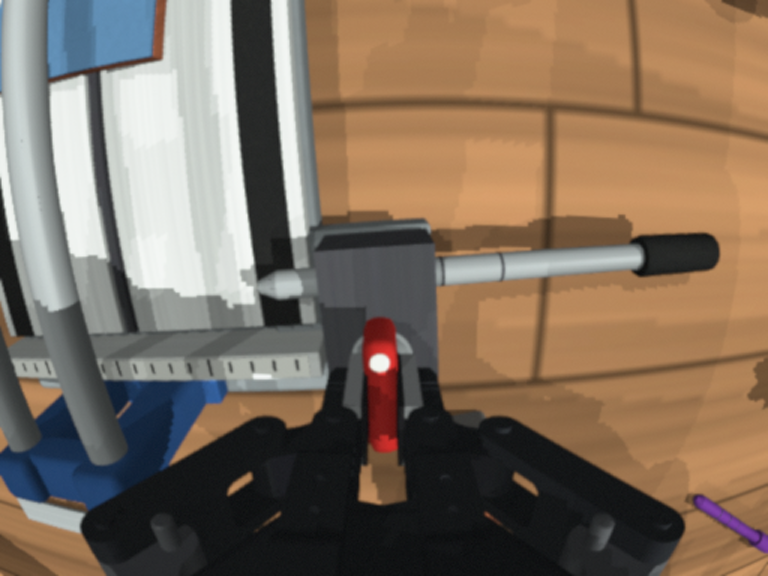

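The screw is seated: the turning moment rose from about 0 to 1.06 N m between tool yaw +2.4° and −2.0°, where the stop is expected (cutter yaw 2.1°). Now I back off to wing yaw 92.1°, which is 90° from the seat.

```bash
python3 -m creep '[{"rx":0,"ry":0,"rz":-6,"tx":-0.5,"ty":0,"tz":0,"hand":1},{"rx":0,"ry":0,"rz":-13,"tx":-0.5,"ty":0,"tz":-0.1,"hand":1},{"rx":0,"ry":0,"rz":-20,"tx":-0.5,"ty":0,"tz":-0.1,"hand":1},{"rx":0,"ry":0,"rz":-27,"tx":-0.5,"ty":0,"tz":-0.2,"hand":1},{"rx":0,"ry":0,"rz":-34,"tx":-0.5,"ty":0,"tz":-0.2,"hand":1},{"rx":0,"ry":0,"rz":-41,"tx":-0.5,"ty":0,"tz":-0.3,"hand":1},{"rx":0,"ry":0,"rz":-47,"tx":-0.5,"ty":0,"tz":-0.3,"hand":1},{"rx":0,"ry":0,"rz":-47,"tx":-0.5,"ty":0,"tz":-0.3,"hand":1}]'
python3 m.py
python3 -m creep '[{"rx":0,"ry":0,"rz":-7,"tx":0,"ty":0,"tz":0,"hand":1},{"rx":0,"ry":0,"rz":-14,"tx":0,"ty":0,"tz":-0.1,"hand":1},{"rx":0,"ry":0,"rz":-21,"tx":0,"ty":0,"tz":-0.1,"hand":1},{"rx":0,"ry":0,"rz":-28,"tx":0,"ty":0,"tz":-0.2,"hand":1},{"rx":0,"ry":0,"rz":-35,"tx":0,"ty":0,"tz":-0.2,"hand":1},{"rx":0,"ry":0,"rz":-41,"tx":0,"ty":0,"tz":-0.2,"hand":1},{"rx":0,"ry":0,"rz":-46,"tx":0,"ty":0,"tz":-0.2,"hand":1},{"rx":0,"ry":0,"rz":-46,"tx":0,"ty":0,"tz":-0.2,"hand":1}]'
python3 m.py
python3 - <<'E'
from h import *
p=viewer.grab_frame("wrist");save(p,"w23",scale=1.5)
E
```

```text
clock: 21.0
position: [0.508, 0.0167, 0.056]
tool_rot: [-3.141, 0.0, 0.786]
force: [-3.5, -1.1, -0.7]
grip_width: 0.009
[0.508  0.0167 0.056 ] yaw 45.04 F [-3.5 -1.1 -0.7] M [-0.31  0.55 -0.01] 0.009 q7 -1.015 e7 2.403
clock: 21.8
position: [0.5086, 0.0166, 0.0563]
tool_rot: [3.141, -0.0, 1.585]
force: [1.3, -3.1, -2.5]
grip_width: 0.0094
[0.5086 0.0166 0.0563] yaw 90.84 F [ 1.3 -3.1 -2.5] M [-0.79 -0.48  0.09] 0.0094 q7 -0.409 e7 2.079
```

View pics/w23.png

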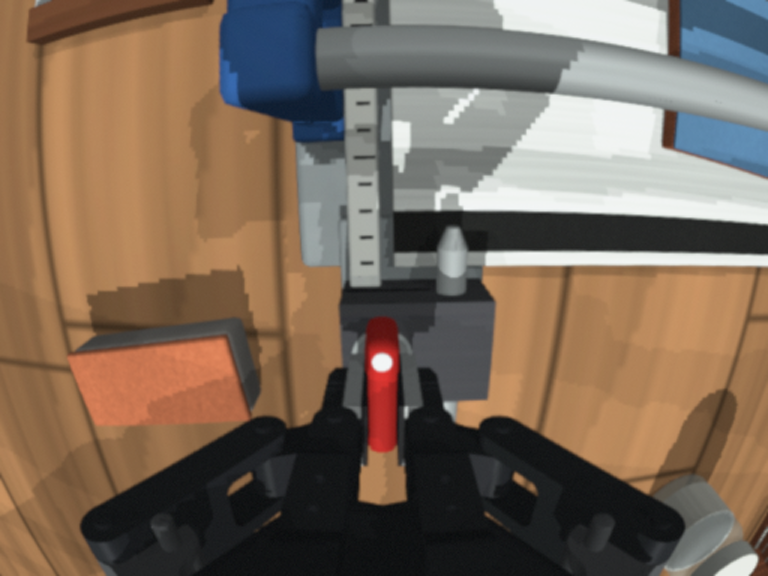

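```bash
python3 -m creep '[{"rx":0,"ry":0,"rz":-0.7,"tx":0,"ty":0,"tz":-0.1,"hand":1},{"rx":0,"ry":0,"rz":-1.3,"tx":0,"ty":0,"tz":-0.1,"hand":1},{"rx":0,"ry":0,"rz":-1.3,"tx":0,"ty":0,"tz":-0.1,"hand":1}]'
python3 m.py
python3 - <<'E'
from h import *
s=bot.observe();p=viewer.grab_frame("wrist");save(p,"w24",(215,180,335,310),6)
T=wpose(p,s)
import pickle;pickle.dump((s,p),open("w24.pkl","wb"))
im=p["pixels"].astype(int);red=(im[...,2]>90)&(im[...,1]<70)&(im[...,0]<70)
ys,xs=np.nonzero(red);sel=(xs>235)&(xs<275)&(ys>205)&(ys<305);ys,xs=ys[sel],xs[sel]
P=[]
for r in range(ys.min(),ys.max()+1,1):
    c=xs[ys==r]
    if len(c)>4: P.append((r,c.min(),c.max(),c.mean()))
for r in P[::6]: print(r)
# centreline at top face (z=.1010): use rows 245..290
L=np.array([watz(p,T,(a[3],a[0]),.1010) for a in P if 248<=a[0]<=292]);d=np.polyfit(L[:,1],L[:,0],1)[0];print("wing yaw(centre line)",np.degrees(np.arctan2(1,d)))
q=viewer.grab_frame("side");save(q,"s24",(235,120,325,190),8);b=viewer.grab_frame("scene");save(b,"c24",scale=1.5)
E
```

```text
clock: 22.15
position: [0.5086, 0.0166, 0.0565]
tool_rot: [3.141, 0.0, 1.607]
force: [3.9, -4.6, -5.8]
grip_width: 0.0093
[0.5086 0.0166 0.0565] yaw 92.06 F [ 3.9 -4.6 -5.8] M [-1.08 -0.88  0.01] 0.0093 q7 -0.393 e7 0.237
(216, np.int64(252), np.int64(258), np.float64(255.0))
(222, np.int64(248), np.int64(262), np.float64(255.0))
(228, np.int64(245), np.int64(264), np.float64(254.5))
(234, np.int64(244), np.int64(266), np.float64(255.15))
(240, np.int64(244), np.int64(265), np.float64(254.5))
(246, np.int64(244), np.int64(265), np.float64(254.5))
(252, np.int64(245), np.int64(264), np.float64(254.5))
(258, np.int64(246), np.int64(264), np.float64(255.0))
(264, np.int64(247), np.int64(263), np.float64(255.0))
(270, np.int64(246), np.int64(263), np.float64(254.5))
(276, np.int64(246), np.int64(263), np.float64(254.5))
(282, np.int64(246), np.int64(263), np.float64(254.5))
(288, np.int64(246), np.int64(263), np.float64(254.5))
(294, np.int64(245), np.int64(263), np.float64(254.0))
(300, np.int64(251), np.int64(259), np.float64(255.0))
wing yaw(centre line) 91.41125939299157
```

View pics/w24.png

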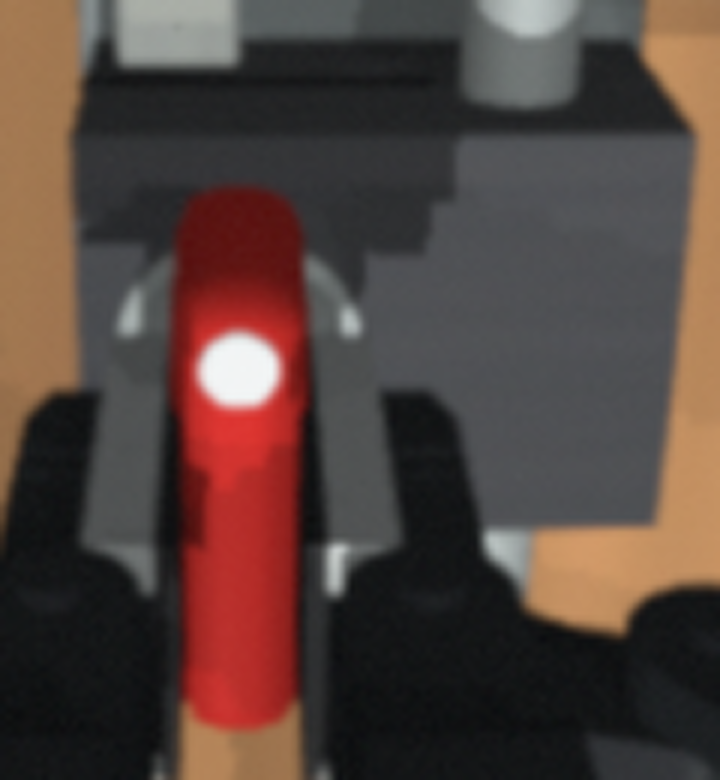

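View pics/c24.png

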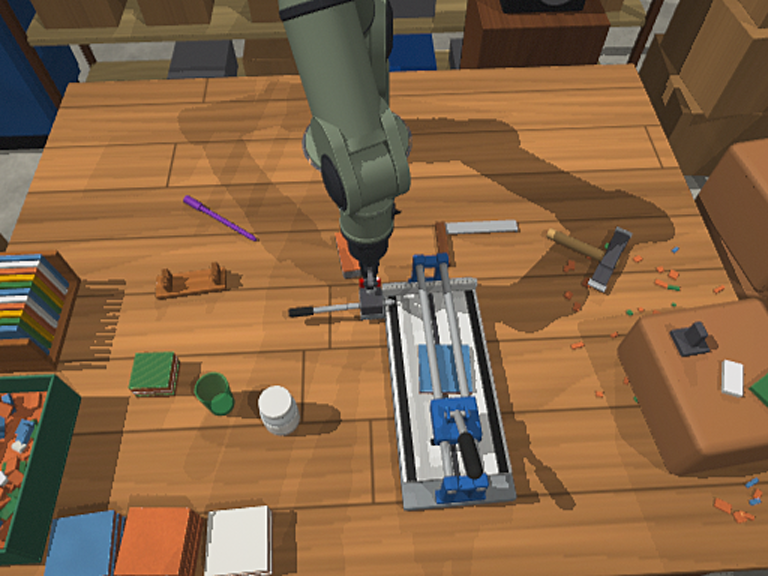

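The wing's centre line measures 91.4° and the tool yaw 92.1°, against 92.1° wanted, with no residual turning moment. The rod tip is still over the bed and everything else is where it started. Handing in.

```bash
python3 -c "
from h import *
print(bot.job_done())"; python3 m.py
```

```text
the job is handed in; nothing more can be done
None
the job is handed in; nothing more can be done
```

The stop rod is in the collar, the screw has been seated and backed off a quarter turn, and the gripper is still holding the wing at that setting. I handed the job in at about 22 s of the 54 s allowed.

- **Rod:** I took the bare steel one from the rest and pushed it through the collar from outside, with no noticeable insertion force. The tip stands about 24 mm over the bed by the tool pose, and the pictures show it there. I let go, and the rod droops slightly.
- **Screw:** I gripped the wing at about 142° unscrewed and turned it clockwise to a firm stop, where the turning moment rose from about 0 to 1.06 N m. I then backed it off to 90° from the seat.
- **Last checks:**
  - Tool yaw is 92.1°, against a target of 92.1° (the cutter's yaw of 2.1° plus 90°).
  - The wing's centre line in the picture gives 91.4°, about 0.7° less. The seat itself is known only to about 2°, because the pads flexed at the stop.
  - Residual force on the wrist is about 8 N, with almost no turning moment.
  - The last scene picture shows nothing else moved.
- **Problems on the way:**
  - My first move was refused because I left out keys.
  - The first grasp closed above the rod, because the fingertips end about 22–27 mm behind the stated TCP. I corrected for this from then on.
  - A side force reached about 12 N while turning the wing, and I eased it.

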